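# Set the hollow clay pieces out to dry

## Task

Set the three hollow pieces of clay upright in the middle of the round plywood bats to dry, one to a bat and matched by width: the narrow clay cup on the smallest bat, the thick clay ring on the middle-sized bat and the wide pinch pot on the largest bat. A solid block of clay is standing on the largest bat: move it onto the middle of the square wooden board, right way up. Leave the wooden stamp where it stands.

Things in the scene. Friction and masses are not known exactly. Their poses are not given: they have to be found in the camera images.
- clay_ring: Thick-walled hand-made ring of grey clay with a round hole, 52 x 54 mm over the outside, 30 mm high, wall about 14 mm; 60 g. Stands on the table. Origin: centre of its underside; z up along the hole.
- clay_cup: Small straight-sided cup of grey clay, open upward, round, 42 mm across, 46 mm high, wall 5 mm, foot 35 mm across; 60 g. The narrowest of the three hollow clay pieces. Stands on the table. Origin: centre of its underside; z up.
- clay_pot: Wide grey clay pinch pot with an uneven rim, open upward, 75 mm (its x) by 68 mm (its y) over the outside, 44 mm high, about 62 mm across at the foot, 160 g. Can be taken round the outside across its 68 mm (fingers closing along its y axis). Stands on the table. Origin: centre of its underside; z up.
- clay_block: Solid, roughly cubical block of grey clay, 67 mm (its x) by 72 mm (its y), 54 mm high, about 330 g. Take it across its 67 mm (fingers closing along its x axis). Stands at the start on the largest bat, so its underside is 12 mm above the table. Origin: centre of its underside; z up.
- bat_small: Smallest drying bat: flat round plywood disc, 70 mm in diameter, 12 mm thick, fixed to the table. Origin: centre of its underside, on the table; z up, top face 12 mm above.
- bat_medium: Middle-sized drying bat: flat round plywood disc, 88 mm in diameter, 12 mm thick, fixed to the table. Origin: centre of its underside, on the table; z up, top face 12 mm above.
- bat_large: Largest drying bat: flat round plywood disc, 106 mm in diameter, 12 mm thick, fixed to the table. Origin: centre of its underside, on the table; z up, top face 12 mm above. The clay block stands on it at the start.
- board: Square light wooden board, 96 x 96 mm, 12 mm thick, fixed to the table, with two thin darker lines along its x. Origin: centre of its underside, on the table; z up, top face 12 mm above.
- stamp: Wooden hand stamp, a 34 x 34 mm block with a round knob on top, 58 mm high, standing loose on the table. Not clay: leave it where it stands. Origin: centre of its underside.
There are look-alikes about, which are no part of the job. Leave any purple look-alike of the clay_ring alone.

How it is judged:
At the end, for the whole second after the job is handed in: The clay cup stands on the smallest bat, the clay ring on the middle bat, the pinch pot on the largest bat and the clay block on the square board, each within 15 mm of the middle, upright within about 8 degrees, resting on its bat or board, released and still (horizontal distance between clay_block and board below 0.015 m and height (world z) of clay_block between 0.006 and 0.018 m and angle between each of clay_block, clay_cup, clay_ring, clay_pot's own z axis and vertical below 0.15 rad and linear speed of each of clay_block, clay_cup, clay_ring, clay_pot below 0.02 m/s and horizontal distance between clay_cup and bat_small below 0.015 m and height (world z) of clay_cup between 0.006 and 0.018 m and horizontal distance between clay_ring and bat_medium below 0.015 m and height (world z) of clay_ring between 0.006 and 0.018 m and horizontal distance between clay_pot and bat_large below 0.015 m and height (world z) of clay_pot between 0.006 and 0.018 m); the robot touches nothing.
It fails at once if the wooden stamp is moved more than 30 mm (distance of stamp from where it was at the start of the episode above 0.03 m).
It also fails if it takes over 109 s, if anything falls off the work surface, if the arm or the gripper's body presses on something with over 40 N, if the wrist force passes 120 N, or if a joint passes its speed limit or range.

## Robot

A 6-joint arm with a two-finger parallel gripper is mounted at the origin on the work surface; the furniture and walls round the work are solid. World frame = base frame: x ahead of the robot, y to its left, z up, the work surface at z = 0. Lengths are in m, angles in rad, forces in N, time in s.
With the tool pointing down it reaches from about 0.375 to 0.9 m from the base axis. Payload 3.1 kg.
Tool frame: the origin (TCP) lies midway between the tips of the shut fingers; the grasp point (between the pads) lies 19 mm behind it (grip_depth is the distance from the TCP to the grasp point, in m); y points along the fingers, z is the direction in which the jaws open and shut, and the axes are right-handed (so a half turn about y gives the same grasp; the last joint's range is limited). The gripper opens to 85 mm and grips with 20 to 120 N. Pads are 22 mm wide; open, the fingers measure 114 mm over their backs; the gripper's body (76 mm by 85 mm) begins 54 mm behind the grasp point. The pads swing forward as they close: fully open they stand 13 mm farther back than shut.
Start: joints at [-1.325, 0.527, 1.433, -0, 1.181, -0.178], TCP at [0.258, -0.569, 0.231] pointing down, gripper open.
Joint ranges: [-3.08, 3.08], [-0.75, 2.2], [0.22, 2.44], [-1.43, 4.57], [0, 2.65], [-2.85, 2.85]. Speed limits (rad/s): [2.79, 2.79, 3.14, 3.14, 3.14, 3.14].

## Interface

Orientations are given as a unit quaternion [x, y, z, w].
In Python, from station import sense, snapshot, camera_model, sign_off, grip_depth gives the robot as it stands.
- The arm moves only by the tool play_rows, never from a script. Its argument "deltas" is a list of rows, each a list of 6 numbers: the shift along the tool's x, y, z in m, then the turn, a rotation vector about the tool's x, y, z in rad. A call has 1 to 12 rows; each row is the pose to reach, as a shift and turn from the pose commanded when the call began, along the tool's axes at that moment; what a row does not reach only later rows make up. A row lasts 1/10 s, in which the tool goes at most 50 mm and 8.59 degrees, less where a joint would pass 70% of its speed; a pose out of reach is approached as far as the arm can. A call with a gripper value outside its range is refused whole. "gripper" is the finger opening in m, from 0 to 0.0854, set as the call begins (left out, the last holds). The fingers move at their own pace and stop on an object; "force" is the grip in N (left out, the last holds). Time passes only in rows, so rows that repeat a pose let the fingers close. It gives the time, the measured TCP pose, the force and the opening at its end, in the units of the state.
- sense(): the state, without advancing time (a new reading comes with each control period).
- snapshot(name): name is "scene" or "side" or "wrist"; returns the picture (384x512x3 uint8, red, green, blue); there is no depth.
- camera_model(name): a dict with "fx", "fy", "cx", "cy" (pixels), "distortion" ([k1, k2, p1, p2, k3] as OpenCV has them; the pictures are not rectified), "camera_from_world" (4x4, takes a point from world to camera coordinates). Camera axes: x right, y up, looking along -z (the intrinsics and any distortion apply to the point x, -y, -z); pixel columns grow to the right and rows downward; lengths in m; the calibration is good to about 2 mm. A picture is of the moment at which its call begins: read the wrist's pose just before it. camera_model takes no time and is no camera call; for the wrist camera it gives the pose at the moment of the call.
- sign_off(): hands the job in, once; it reports no verdict.
The state is a dict: "t": time; "q": joint angles; "qd": joint speeds; "tau": joint torques, N m; "tcp_pos": TCP position; "tool_rot": TCP orientation; "force": force on the tool from outside, world axes, zero at the start; "ft_torque": the same for the moment, N m; "finger_gap": opening from 0.0 (shut) to 1.0 (fully open).
Only numpy, scipy, OpenCV 4.12 (cv2) and the standard library are available. Lean on these libraries where they do the work, as an engineer would, in place of code of your own. Each camera call takes 0.05 s, during which the arm holds its last target.

## Working session

There is one attempt and no reset: what is moved stays moved. The work goes in short steps, Python scripts to look and compute and a tool call to move; the robot and the scene stay as the last step left them, time stands still between calls to the robot, and variables do not carry over. Pictures are saved under pics/ and viewed, and the job is handed in when it is done.

Besides the shell and the picture viewer there is one more tool, called after "Call:" by a JSON object that holds its "name" and its "arguments". play_rows: Moves the arm, as the interface text tells. Its arguments: {"type":"object","properties":{"deltas":{"type":"array"},"gripper":{"type":"number"},"force":{"type":"number"}},"required":["deltas"]}

```bash
ls; mkdir -p pics
python3 - <<'E'
from station import *
import cv2
s=sense();print(s, grip_depth if not callable(grip_depth) else grip_depth())
for n in("scene","side","wrist"):
    m=camera_model(n);print(n,m)
    cv2.imwrite(f"pics/{n}0.png",snapshot(n)[:,:,::-1])
E
```

```text
pics
{'t': 0.0, 'q': array([-1.32448248e+00,  5.28468117e-01,  1.43390366e+00, -1.98628789e-05,
        1.18138972e+00, -1.78487921e-01]), 'qd': array([-0.00163555, -0.00076809,  0.00091602, -0.00087838, -0.00078302,
        0.00100431]), 'tau': array([-8.61847366e-04, -4.42357850e+01, -1.78023219e+01, -1.71312677e-04,
        8.48462863e-03, -5.35637071e-06]), 'tcp_pos': array([ 0.25743914, -0.56873273,  0.23033199]), 'tool_rot': array([-0.14909838,  0.69198157, -0.69044929,  0.1490334 ]), 'force': array([ 0.54297736, -0.15534788, -0.18530502]), 'ft_torque': array([-0.05757567, -0.00766824,  0.00087409]), 'finger_gap': 0.9992863917989853} 0.0187
scene {'fx': 386.79630282123827, 'fy': 386.79630282123827, 'cx': 253.88667927472, 'cy': 192.2832921679089, 'distortion': array([0.0332752, 0.       , 0.       , 0.       , 0.       ]), 'camera_from_world': array([[ 0.60782867, -0.79405466,  0.00463848, -0.26861416],
       [ 0.45848647,  0.3557171 ,  0.814405  , -0.23706498],
       [-0.64833206, -0.49289202,  0.58027837, -0.98500337],
       [ 0.        ,  0.        ,  0.        ,  1.      
[... 231 characters left out ...]
0.74394187,  0.66819839, -0.00783648,  0.32623368],
       [-0.45100054, -0.49340115,  0.74374312,  0.14412153],
       [ 0.49310142,  0.5568359 ,  0.6684196 , -2.00698489],
       [ 0.        ,  0.        ,  0.        ,  1.        ]])}
wrist {'fx': 285.34195897750703, 'fy': 285.34195897750703, 'cx': 255.5505855329335, 'cy': 190.6253214067562, 'distortion': array([-0.00529578,  0.        ,  0.        ,  0.        ,  0.        ]), 'camera_from_world': array([[ 0.41146326, -0.91142389, -0.00211641, -0.62281886],
       [ 0.86111977,  0.38951211, -0.32673088,  0.0432095 ],
       [ 0.29861469,  0.13261527,  0.94511505, -0.38119734],
       [ 0.        ,  0.        ,  0.        ,  1.        ]])}
```

View pics/scene0.png

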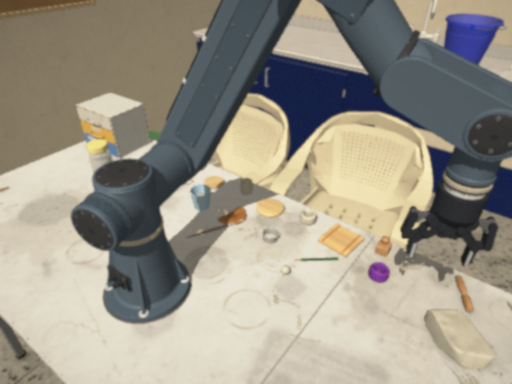

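View pics/side0.png

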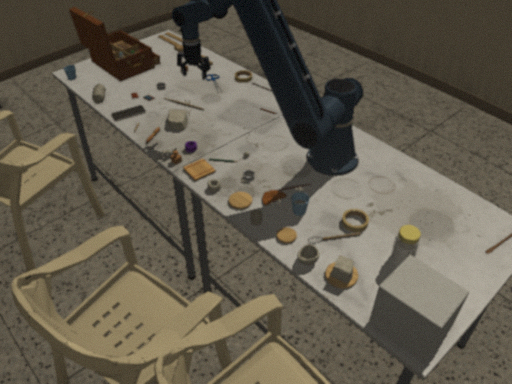

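View pics/wrist0.png

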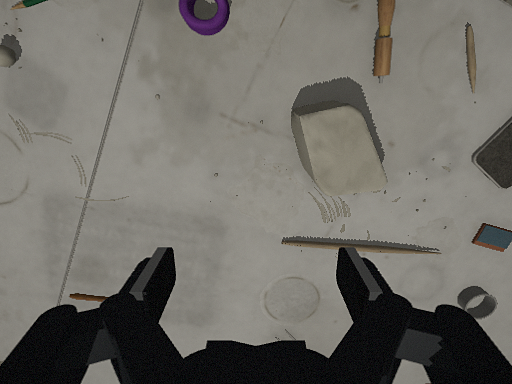

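Side view (px): board (199,169), stamp (176,156), bats at (240,200), (287,235), and (341,275) with the block, pot (309,254). I'll get rough positions from this, then refine with the wrist camera.

```bash
cat > h.py <<'E'
from station import *
import cv2, numpy as np
from scipy.spatial.transform import Rotation as R
def ray(m,uv):
    K=np.array([[m['fx'],0,m['cx']],[0,m['fy'],m['cy']],[0,0,1]])
    p=cv2.undistortPoints(np.array(uv,float).reshape(-1,1,2),K,np.array(m['distortion'])).reshape(-1,2)
    d=np.c_[p[:,0],-p[:,1],-np.ones(len(p))]
    T=m['camera_from_world'];c=-T[:3,:3].T@T[:3,3]
    return c,d@T[:3,:3]
def onz(m,uv,z):
    c,d=ray(m,uv); z=np.broadcast_to(z,len(d))
    return c+d*((z-c[2])/d[:,2])[:,None]
def proj(m,P):
    T=m['camera_from_world'];P=np.atleast_2d(P)@T[:3,:3].T+T[:3,3]
    K=np.array([[m['fx'],0,m['cx']],[0,m['fy'],m['cy']],[0,0,1]])
    return cv2.projectPoints((P*[1,-1,-1]).reshape(-1,1,3),np.zeros(3),np.zeros(3),K,np.array(m['distortion']))[0].reshape(-1,2)
E
python3 - <<'E'
from h import *
m=camera_model("side")
uv=dict(board=(199,169),stamp=(176,158),batA=(240,200),batB=(287,235),batL=(341,275),pot=(309,256),c1=(213,187),c2=(248,176),blue=(299,204),purple=(190,147),jar=(409,240))
for k,v in uv.items(): print(k,onz(m,[v],0.012)[0].round(3))
im=cv2.imread('pics/side0.png')
cv2.imwrite('pics/sidez.png',cv2.resize(im[130:310,150:400],None,fx=3.2,fy=3.2,interpolation=cv2.INTER_CUBIC))
s=sense();print(R.from_quat(s['tool_rot']).as_matrix().round(3))
E
```

```text
board [ 0.456 -0.301  0.012]
stamp [ 0.482 -0.423  0.012]
batA [ 0.454 -0.054  0.012]
batB [0.45  0.188 0.012]
batL [0.447 0.429 0.012]
pot [0.464 0.305 0.012]
c1 [ 0.482 -0.178  0.012]
c2 [ 0.341 -0.137  0.012]
blue [0.309 0.108 0.012]
purple [ 0.395 -0.445  0.012]
jar [0.158 0.491 0.012]
[[-0.911 -0.     0.412]
 [-0.412  0.002 -0.911]
 [-0.    -1.    -0.002]]
```

View pics/sidez.png

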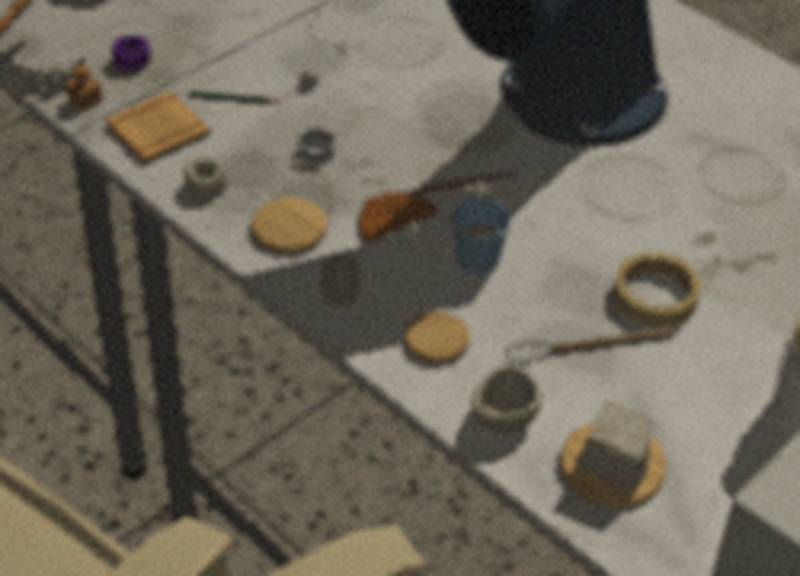

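The cup (side zoom (340,280)) stands in the shadow. Ring at zoom (203,177), pot at (507,397). I'll move to a viewing pose over the work.

Call:
{"name": "play_rows", "arguments": {"deltas": [[-0.29,-0.07,-0.25,0,0.424,0],[-0.29,-0.07,-0.25,0,0.424,0],[-0.29,-0.07,-0.25,0,0.424,0],[-0.29,-0.07,-0.25,0,0.424,0],[-0.29,-0.07,-0.25,0,0.424,0],[-0.29,-0.07,-0.25,0,0.424,0],[-0.29,-0.07,-0.25,0,0.424,0],[-0.29,-0.07,-0.25,0,0.424,0],[-0.29,-0.07,-0.25,0,0.424,0],[-0.29,-0.07,-0.25,0,0.424,0],[-0.29,-0.07,-0.25,0,0.424,0],[-0.29,-0.07,-0.25,0,0.424,0]]}}

```text
t: 1.35
tcp_pos: [0.4183, -0.2233, 0.3009]
tool_rot: [0.0, 0.707, -0.707, -0.001]
force: [-0.2, -1.1, -0.4]
finger_gap: 0.997
```

Run:
```python
from h import *
s=sense();print(s['t'],s['tcp_pos'],s['q'].round(2),R.from_quat(s['tool_rot']).as_matrix().round(3))
m=camera_model("wrist");im=snapshot("wrist")[:,:,::-1];cv2.imwrite("pics/w1.png",im)
np.save('w1.npy',m,allow_pickle=True);T=m['camera_from_world'];print(-T[:3,:3].T@T[:3,3])
```

```text
1.35 [ 0.41829099 -0.22327669  0.30087388] [-0.73  0.24  1.71 -0.    1.2   0.85] [[-1.    -0.001 -0.001]
 [ 0.001  0.    -1.   ]
 [ 0.001 -1.    -0.   ]]
[ 0.50125946 -0.22301672  0.44344822]
```

View pics/w1.png

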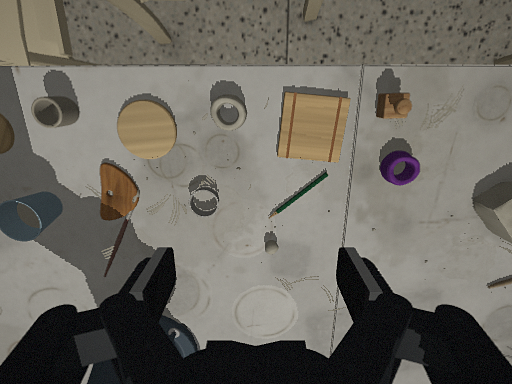

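Wrist view 1: ring (228,113), board centre (313,127), medium bat (147,130), cup (53,112), stamp (393,105), purple decoy (400,168). Next view to the left.

Call:
{"name": "play_rows", "arguments": {"deltas": [[0,0,-0.5,0,0,0],[0,0,-0.5,0,0,0],[0,0,-0.5,0,0,0],[0,0,-0.5,0,0,0],[0,0,-0.5,0,0,0],[0,0,-0.5,0,0,0],[0,0,-0.5,0,0,0],[0,0,-0.5,0,0,0],[0,0,-0.5,0,0,0],[0,0,-0.5,0,0,0],[0,0,-0.5,0,0,0],[0,0,-0.5,0,0,0]]}}

```text
t: 2.6
tcp_pos: [0.4184, 0.278, 0.3007]
tool_rot: [0.001, -0.707, 0.707, -0.0]
force: [0.6, -0.6, 1.5]
finger_gap: 0.997
```

Run:
```python
from h import *
s=sense();print(s['t'],s['tcp_pos'],s['q'].round(2))
m=camera_model("wrist");im=snapshot("wrist")[:,:,::-1];cv2.imwrite("pics/w2.png",im)
np.save('w2.npy',m,allow_pickle=True)
```

```text
2.6 [0.41842238 0.277983   0.30071323] [ 0.36  0.28  1.64 -0.    1.22  1.93]
```

View pics/w2.png

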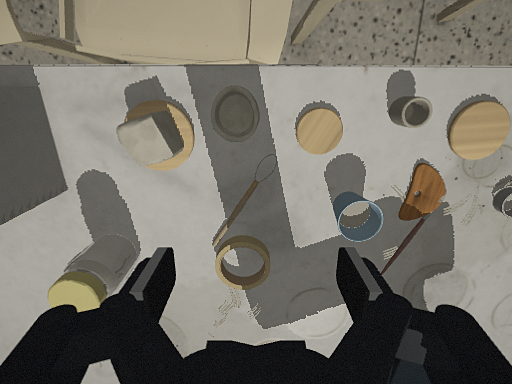

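View 2: block top about (148,140) on the large bat (157,135), pot (235,113), small bat (320,130), cup (410,110), medium bat (478,130). Next I fit the bats and the board.

Run:
```python
from h import *
def fitc(P):
    A=np.c_[2*P,np.ones(len(P))];s=np.linalg.lstsq(A,(P**2).sum(1),rcond=None)[0]
    return s[:2],np.sqrt(s[2]+s[0]**2+s[1]**2)
for n in("w1","w2"):
    im=cv2.imread(f"pics/{n}.png");m=np.load(n+'.npy',allow_pickle=True).item()
    h=cv2.cvtColor(im,cv2.COLOR_BGR2HSV)
    k=((h[...,0]>8)&(h[...,0]<26)&(h[...,1]>75)&(h[...,2]>120)).astype(np.uint8)
    k[250:]=0;k[:70]=0
    k=cv2.morphologyEx(k,cv2.MORPH_CLOSE,np.ones((5,5)))
    for c in cv2.findContours(k,0,cv2.CHAIN_APPROX_NONE)[0]:
        if cv2.contourArea(c)<300: continue
        H=cv2.convexHull(c)
        P=onz(m,c.reshape(-1,2),0.012)[:,:2]
        ctr,r=fitc(P);
        # robust
        for _ in range(5):
            e=abs(np.hypot(*(P-ctr).T)-r);ctr,r=fitc(P[e<max(.0015,np.percentile(e,60))])
        rect=cv2.minAreaRect((P*1000).astype(np.float32))
        print(n,cv2.boundingRect(c),ctr.round(4),round(r,4),'rect',np.round(rect[0],1),np.round(rect[1],1),round(rect[2],1))
    if 1:
      a,b=(im[80:175,20:260],'a') if n=='w1' else (im[65:185,100:440],'b')
      cv2.imwrite(f'pics/z{b}.png',cv2.resize(a,None,fx=3.2 if b=='a' else 2.35,fy=3.2 if b=='a' else 2.35,interpolation=cv2.INTER_CUBIC))
```

```text
w1 (100, 165, 26, 28) [0.3722 0.0073] 0.0192 rect [371.6   2.4] [38.3 44.7] 88.4
w1 (117, 101, 59, 58) [ 0.4468 -0.0595] 0.0422 rect [446.6 -59.8] [85.1 83.8] 40.2
w1 (384, 94, 28, 25) [ 0.4823 -0.4293] 0.0184 rect [ 481.2 -429.8] [32.7 38.6] 3.2
w1 (278, 92, 73, 71) [ 0.4497 -0.3077] 0.0492 rect [ 449.8 -307.5] [94.8 94.9] 84.5
w2 (406, 165, 40, 49) [0.3502 0.0027] 0.0296 rect [352.6   2. ] [56.6 79. ] 82.2
w2 (297, 108, 46, 46) [0.4452 0.1831] 0.0333 rect [445.7 182.7] [66.6 67.2] 2.8
w2 (146, 104, 48, 67) [0.4368 0.4225] 0.05 rect [427.  401.8] [ 55.8 102.8] 65.6
w2 (450, 102, 62, 57) [ 0.4466 -0.0574] 0.0422 rect [446.4 -57.7] [84.5 86.2] 65.5
```

View pics/zb.png

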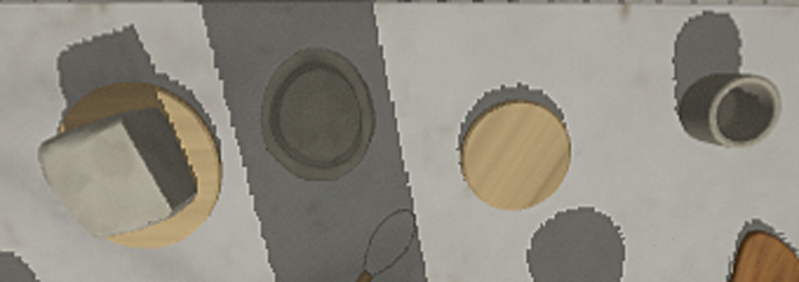

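View pics/za.png

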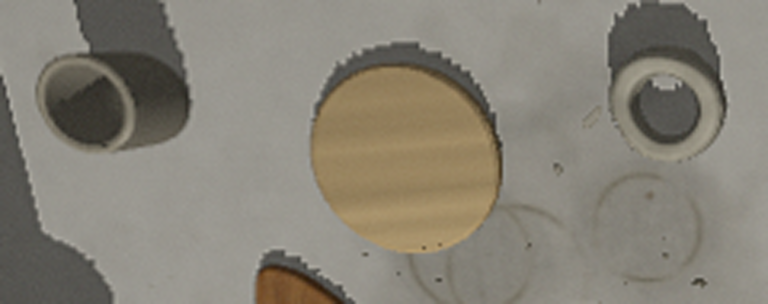

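Run:
```python
from h import *
m=np.load('w2.npy',allow_pickle=True).item();m1=np.load('w1.npy',allow_pickle=True).item()
z=lambda L:np.array(L)/2.35+[100,65]
B=onz(m,z([(40,150),(122,113),(171,214),(108,236)]),0.066)[:,:2];print('block',B.round(4),B.mean(0))
for i in range(4):
    d=B[(i+1)%4]-B[i];print(np.hypot(*d).round(4),np.degrees(np.arctan2(d[1],d[0])).round(1))
P=z([(261,112),(318,47),(375,117),(320,180)]);W=onz(m,P,0.038)[:,:2];print('pot',W.round(4),W[[0,2]].mean(0),W[[1,3]].mean(0))
C=z([(711,110),(781,105),(748,72),(745,148)]);W=onz(m,C,0.046)[:,:2];print('cup w2',W.round(4),W.mean(0))
za=lambda L:np.array(L)/3.2+[20,80]
W=onz(m1,za([(36,98),(134,104),(80,53),(97,152)]),0.046)[:,:2];print('cup w1',W.round(4),W.mean(0))
W=onz(m1,za([(610,105),(725,108),(665,48),(670,162)]),0.025)[:,:2];print('ring',W.round(4),W.mean(0))
```

```text
block [[0.4554 0.4587]
 [0.4753 0.4109]
 [0.4194 0.3894]
 [0.4065 0.427 ]] [0.43915956 0.4215178 ]
0.0518 -67.4
0.0599 -158.9
0.0398 109.0
0.0583 32.9
pot [[0.474  0.3394]
 [0.5097 0.3053]
 [0.4713 0.2727]
 [0.4343 0.3057]] [0.47262397 0.306033  ] [0.47201727 0.30548276]
cup w2 [[0.4762 0.0802]
 [0.4791 0.0404]
 [0.4969 0.0627]
 [0.4548 0.0566]] [0.47675338 0.05996939]
cup w1 [[0.4781 0.0796]
 [0.4755 0.0386]
 [0.496  0.0566]
 [0.4557 0.059 ]] [0.47633112 0.05846541]
ring [[ 0.4731 -0.1591]
 [ 0.4717 -0.2101]
 [ 0.497  -0.1843]
 [ 0.4481 -0.1849]] [ 0.47243715 -0.18460542]
```

Call:
{"name": "play_rows", "arguments": {"deltas": [[0.11,0.04,-0.093,0,-0.366,0],[0.11,0.04,-0.093,0,-0.366,0],[0.11,0.04,-0.093,0,-0.366,0],[0.11,0.04,-0.093,0,-0.366,0],[0.11,0.04,-0.093,0,-0.366,0],[0.11,0.04,-0.093,0,-0.366,0]]}}

```text
t: 3.25
tcp_pos: [0.3101, 0.3697, 0.2618]
tool_rot: [0.127, -0.695, 0.695, -0.128]
force: [0.7, -0.7, -0.6]
finger_gap: 1.002
```

Run:
```python
from h import *
s=sense();print(s['t'],s['tcp_pos'],s['q'].round(2))
m=camera_model("wrist");im=snapshot("wrist")[:,:,::-1];cv2.imwrite("pics/w3.png",im)
np.save('w3.npy',m,allow_pickle=True)
u,v=proj(m,[.439,.4215,.066])[0].astype(int);print(u,v)
cv2.imwrite('pics/w3z.png',cv2.resize(im[v-80:v+80,u-100:u+100],None,fx=3.75,fy=3.75,interpolation=cv2.INTER_CUBIC));np.save('o3.npy',[u-100,v-80])
```

```text
3.25 [0.31014629 0.3696528  0.26177809] [ 0.64  0.3   1.74 -0.    1.1   1.85]
253 36Traceback (most recent call last):
  File "<stdin>", line 6, in <module>
cv2.error: OpenCV(4.12.0) /io/opencv/modules/imgproc/src/resize.cpp:4208: error: (-215:Assertion failed) !ssize.empty() in function 'resize'
```

Call:
{"name": "play_rows", "arguments": {"deltas": [[-0.05,0,0,0,0,0],[-0.09,0,0,0,0,0],[-0.09,0,0,0,0,0]]}}

```text
t: 3.6
tcp_pos: [0.3998, 0.4036, 0.262]
tool_rot: [-0.125, 0.696, -0.695, 0.13]
force: [-0.2, -0.7, 0.2]
finger_gap: 0.999
```

Run:
```python
from h import *
s=sense();print(s['t'],s['tcp_pos'],s['q'].round(2))
m=camera_model("wrist");im=snapshot("wrist")[:,:,::-1];cv2.imwrite("pics/w3.png",im)
np.save('w3.npy',m,allow_pickle=True)
u,v=proj(m,[.439,.4215,.066])[0].astype(int);print(u,v)
v=max(v,80)
cv2.imwrite('pics/w3z.png',cv2.resize(im[v-80:v+80,u-100:u+100],None,fx=3.75,fy=3.75,interpolation=cv2.INTER_CUBIC));np.save('o3.npy',[u-100,v-80])
```

```text
3.6 [0.39977666 0.40357912 0.26199736] [ 0.59  0.41  1.55 -0.    1.17  1.8 ]
254 129
```

View pics/w3z.png

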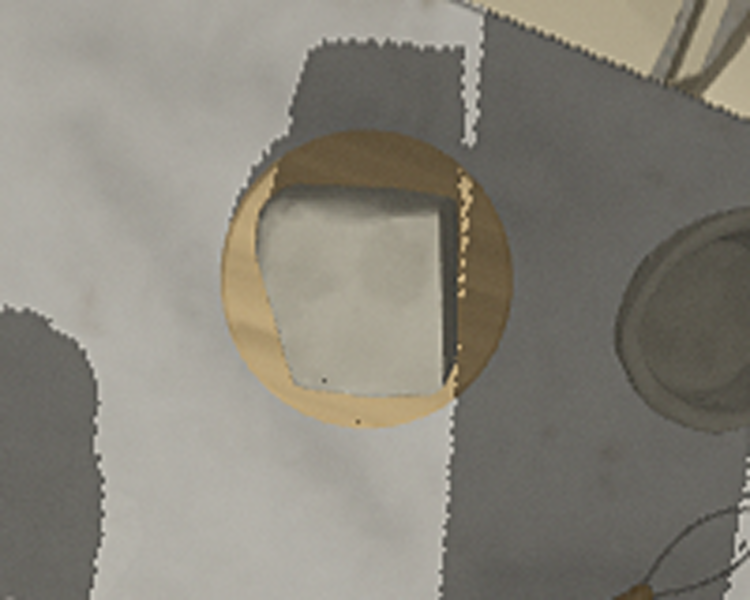

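Run:
```python
from h import *
m=np.load('w3.npy',allow_pickle=True).item();o=np.load('o3.npy')
z=lambda L:np.array(L)/3.75+o
yaw=np.radians(21);ex=np.array([np.cos(yaw),np.sin(yaw)]);ez=np.array([np.sin(yaw),-np.cos(yaw)])
tcp=np.array([.3998,.4036])
def loc(L,h):
    W=onz(m,z(L),h)[:,:2];print(W.round(4).tolist(),'fwd',((W-tcp)@ex).round(4),'lat',((W-tcp)@ez).round(4));return W
print('bat');b=loc([(221,270),(513,280),(370,130),(368,428)],.012);print(b[:2].mean(0),b[2:].mean(0))
print('right edge base');loc([(458,250),(457,340)],.013)
print('top edge right');loc([(441,215),(442,385)],.062)
print('left');loc([(256,240),(293,380)],.062);loc([(256,240),(293,380)],.035)
print('top(back)');loc([(300,185),(420,190)],.062);loc([(300,185),(420,190)],.035)
print('bottom');loc([(300,389),(420,395)],.066);loc([(300,389),(420,395)],.03)
```

```text
bat
[[0.424, 0.4752], [0.4577, 0.3759], [0.487, 0.4417], [0.3883, 0.4057]] fwd [ 0.0483  0.0441  0.095  -0.01  ] lat [-0.0582  0.0466 -0.0043 -0.006 ]
[0.44086895 0.42556321] [0.43764987 0.423686  ]
right edge base
[[0.4605, 0.3984], [0.4308, 0.3868]] fwd [0.0548 0.0229] lat [0.0266 0.0268]
top edge right
[[0.4703, 0.4116], [0.4213, 0.3917]] fwd [0.0687 0.0158] lat [0.0178 0.0188]
left
[[0.4431, 0.4625], [0.4058, 0.4374]] fwd [0.0616 0.0177] lat [-0.0395 -0.0294]
[[0.4405, 0.4648], [0.4003, 0.4377]] fwd [0.06   0.0127] lat [-0.0426 -0.0317]
top(back)
[[0.4633, 0.4551], [0.4749, 0.4203]] fwd [0.0777 0.0761] lat [-0.0253  0.0113]
[[0.4623, 0.4568], [0.4748, 0.4193]] fwd [0.0774 0.0756] lat [-0.0273  0.0122]
bottom
[[0.4047, 0.4343], [0.4165, 0.3976]] fwd [0.0156 0.0134] lat [-0.0269  0.0115]
[[0.3971, 0.4344], [0.4101, 0.3939]] fwd [0.0085 0.0061] lat [-0.0297  0.0128]
```

Block centre is about (0.436,0.426), its 67 mm lies along tool z, and the large bat centre is about (0.4385,0.424). Next I grasp the block.

Call:
{"name": "play_rows", "arguments": {"deltas": [[-0.042,0.03,-0.0075,0,0,0],[-0.042,0.08,-0.0075,0,0,0],[-0.042,0.12,-0.0075,0,0,0],[-0.042,0.16,-0.0075,0,0,0],[-0.042,0.19,-0.0075,0,0,0],[-0.042,0.21,-0.0075,0,0,0],[-0.042,0.225,-0.0075,0,0,0],[-0.042,0.235,-0.0075,0,0,0],[-0.042,0.244,-0.0075,0,0,0],[-0.042,0.244,-0.0075,0,0,0]], "gripper": 0.0854}}

```text
t: 4.65
tcp_pos: [0.4287, 0.4248, 0.0169]
tool_rot: [0.129, -0.695, 0.695, -0.129]
force: [0.5, 0.1, 0.3]
finger_gap: 0.999
```

Call:
{"name": "play_rows", "arguments": {"deltas": [[0,0,0,0,0,0],[0,0,0,0,0,0],[0,0,0,0,0,0],[0,0,0,0,0,0],[0,0,0,0,0,0],[0,0,0,0,0,0]], "gripper": 0.055, "force": 40}}

```text
t: 5.25
tcp_pos: [0.4296, 0.425, 0.0191]
tool_rot: [0.128, -0.695, 0.695, -0.13]
force: [-0.4, -2.7, 5.7]
finger_gap: 0.716
```

Call:
{"name": "play_rows", "arguments": {"deltas": [[0,0,0,0,0,0],[0,0,0,0,0,0]]}}

```text
t: 5.45
tcp_pos: [0.4296, 0.425, 0.0191]
tool_rot: [0.129, -0.695, 0.695, -0.13]
force: [0.1, -2.1, 4.4]
finger_gap: 0.714
```

Run:
```python
from h import *
s=sense();print(s['t'],s['tcp_pos'],s['q'].round(2),s['finger_gap'])
im=snapshot("wrist")[:,:,::-1];cv2.imwrite("pics/w4.png",im)
```

```text
5.45 [0.42957672 0.42504909 0.01906118] [ 0.6   0.8   1.62 -0.    0.72  1.8 ] 0.7144266909366616
```

View pics/w4.png

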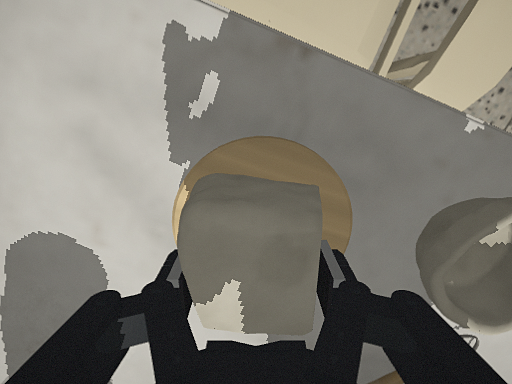

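The wrist view shows the block held between the pads (about (250,260)), the grip slightly behind its middle. Lift.

Call:
{"name": "play_rows", "arguments": {"deltas": [[0,-0.01,0,0,0,0],[0,-0.03,0,0,0,0],[0,-0.06,0,0,0,0],[0,-0.09,0,0,0,0],[0,-0.12,0,0,0,0],[0,-0.14,0,0,0,0],[0,-0.15,0,0,0,0],[0,-0.15,0,0,0,0],[0,-0.15,0,0,0,0]]}}

```text
t: 6.4
tcp_pos: [0.4281, 0.4247, 0.1665]
tool_rot: [0.13, -0.695, 0.695, -0.128]
force: [-1.0, 0.7, -3.5]
finger_gap: 0.712
```

Run:
```python
from h import *
s=sense();print(s['t'],s['tcp_pos'],s['q'].round(2),s['finger_gap'],s['force'])
im=snapshot("wrist")[:,:,::-1];cv2.imwrite("pics/w5.png",im)
m=camera_model("wrist");np.save('w5.npy',m,allow_pickle=True)
im=snapshot("side")[:,:,::-1];cv2.imwrite("pics/s5.png",cv2.resize(im[150:310,220:420],None,fx=3.5,fy=3.5))
```

```text
6.4 [0.42806101 0.42470343 0.16651846] [0.6  0.58 1.55 0.   1.02 1.8 ] 0.7123088165145707 [-0.99274624  0.69422182 -3.48871349]
```

View pics/w5.png

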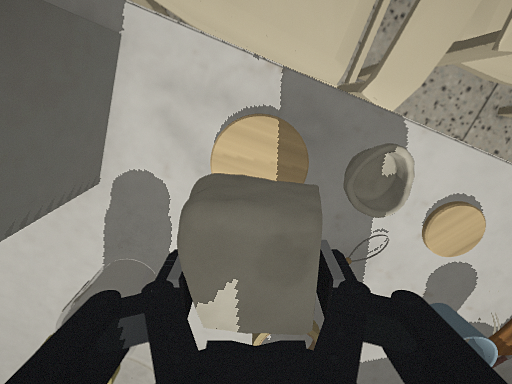

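View pics/s5.png

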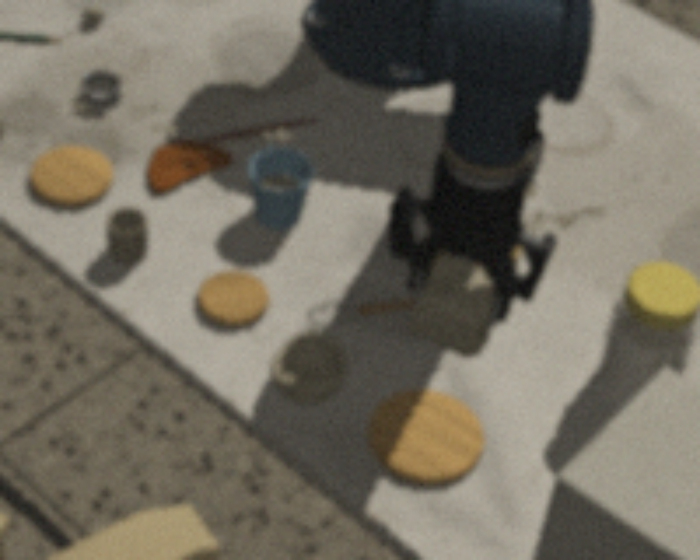

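Run:
```python
from h import *
m=np.load('w5.npy',allow_pickle=True).item()
T=np.array([.42806,.4247]);yaw=np.arctan2(2*.13*.695*2,1)
Rm=R.from_quat([0.13,-0.695,0.695,-0.128]).as_matrix();ex=-Rm[:2,0];ez=Rm[:2,2];print(Rm.round(3))
for h in(.205,.185):
    W=onz(m,[(205,177),(315,186),(178,225),(321,240)],h)[:,:2]-T;print(h,'fwd',(W@ex).round(4),'lat',(W@ez).round(4))
im=cv2.imread('pics/w5.png');k=cv2.cvtColor(im,cv2.COLOR_BGR2HSV);k=((k[...,0]>8)&(k[...,0]<26)&(k[...,1]>75)).astype(np.uint8);k[:,:205]=0;k[:, 312:]=0;k[:100]=0;k[178:]=0
c=max(cv2.findContours(k,0,1)[0],key=cv2.contourArea).reshape(-1,2);c=c[(c[:,1]<170)]
P=onz(m,c,.012)[:,:2];A=np.c_[2*P,np.ones(len(P))];s=np.linalg.lstsq(A,(P**2).sum(1),rcond=None)[0];print('bat',s[:2],np.sqrt(s[2]+s[0]**2+s[1]**2))
```

```text
[[-0.933 -0.003  0.359]
 [-0.359 -0.001 -0.933]
 [ 0.003 -1.    -0.001]]
0.205 fwd [0.0526 0.049  0.0326 0.0257] lat [-0.0199  0.0218 -0.0319  0.0259]
0.185 fwd [0.0467 0.0423 0.0228 0.0146] lat [-0.0236  0.0262 -0.0379  0.031 ]
bat [0.4382787  0.42539469] 0.05155176810618237
```

Call:
{"name": "play_rows", "arguments": {"deltas": [[0.007,-0.01,0.019,0,0,0],[0.02,-0.01,0.0555,0,0,0],[0.034,-0.01,0.0943,0,0,0],[0.048,-0.01,0.133,0,0,0],[0.062,-0.01,0.172,0,0,0],[0.076,-0.01,0.211,0,0,0],[0.09,-0.01,0.25,0,0,0],[0.104,-0.01,0.2886,0,0,0],[0.118,-0.01,0.3274,0,0,0],[0.132,-0.01,0.3663,0,0,0],[0.146,-0.01,0.405,0,0,0],[0.16,-0.01,0.444,0,0,0]], "force": 60}}

```text
t: 7.7
tcp_pos: [0.4377, -0.0487, 0.1772]
tool_rot: [-0.129, 0.695, -0.695, 0.128]
force: [1.2, 0.4, -2.8]
finger_gap: 0.705
```

Call:
{"name": "play_rows", "arguments": {"deltas": [[0.014,0,0.0388,0,0,0],[0.028,0,0.0777,0,0,0],[0.042,0,0.1165,0,0,0],[0.056,0,0.155,0,0,0],[0.068,0,0.189,0,0,0],[0.078,0,0.216,0,0,0],[0.086,0,0.239,0,0,0],[0.09,0,0.25,0,0,0],[0.09,0,0.25,0,0,0],[0.09,0,0.25,0,0,0],[0.09,0,0.25,0,0,0]]}}

```text
t: 8.8
tcp_pos: [0.4438, -0.3105, 0.1771]
tool_rot: [-0.13, 0.696, -0.694, 0.129]
force: [-0.2, -0.5, -3.6]
finger_gap: 0.706
```

Run:
```python
from h import *
s=sense();print(s['t'],s['tcp_pos'],s['q'].round(2),s['finger_gap'],s['force'],R.from_quat(s['tool_rot']).as_matrix().round(3))
im=snapshot("wrist")[:,:,::-1];cv2.imwrite("pics/w6.png",im)
m=camera_model("wrist");np.save('w6.npy',m,allow_pickle=True)
```

```text
8.8 [ 0.44382704 -0.31050071  0.17706293] [-0.82  0.49  1.7   0.    0.96  0.39] 0.7061275700104882 [-0.23514671 -0.49002833 -3.62387297] [[-0.933 -0.001  0.36 ]
 [-0.36   0.002 -0.933]
 [ 0.001 -1.    -0.002]]
```

View pics/w6.png

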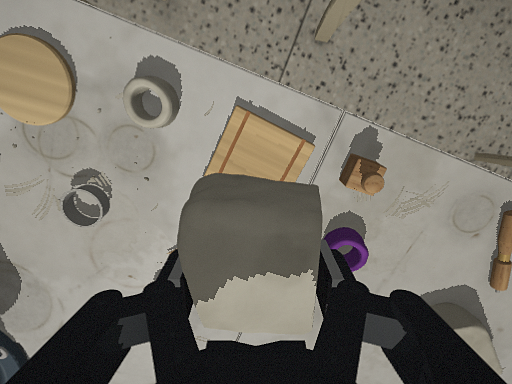

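Call:
{"name": "play_rows", "arguments": {"deltas": [[0.001,0.03,0.002,0,0,0],[0.001,0.07,0.002,0,0,0],[0.001,0.1,0.002,0,0,0],[0.001,0.125,0.002,0,0,0],[0.001,0.142,0.002,0,0,0],[0.001,0.15,0.002,0,0,0],[0.001,0.154,0.002,0,0,0],[0.001,0.157,0.002,0,0,0],[0.001,0.157,0.002,0,0,0],[0.001,0.157,0.002,0,0,0]]}}

```text
t: 9.85
tcp_pos: [0.4446, -0.315, 0.0211]
tool_rot: [0.129, -0.695, 0.696, -0.129]
force: [-0.1, 0.1, -3.3]
finger_gap: 0.703
```

Run:
```python
from h import *
s=sense();print(s['t'],s['tcp_pos'],s['finger_gap'],s['force'])
im=snapshot("wrist")[:,:,::-1];cv2.imwrite("pics/w7.png",im)
im=snapshot("side")[:,:,::-1];cv2.imwrite("pics/s7.png",cv2.resize(im[90:250,120:320],None,fx=3.5,fy=3.5))
```

```text
9.85 [ 0.44460048 -0.31496083  0.02112825] 0.7027382695006062 [-0.07742851  0.08677705 -3.25944471]
```

View pics/s7.png

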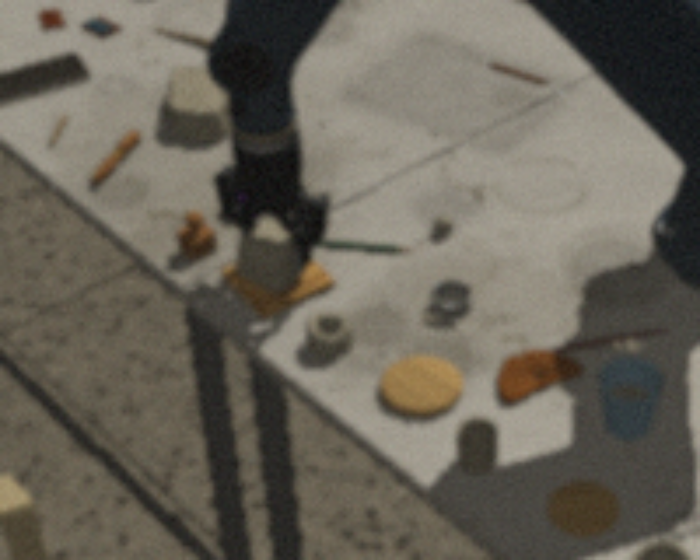

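View pics/w7.png

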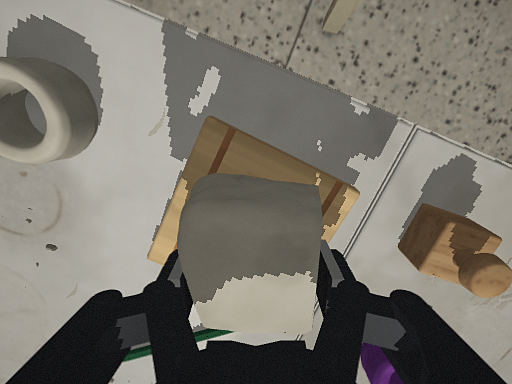

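Block is just above the board, centred to the eye; the weight is still carried. Lower a touch and release.

Call:
{"name": "play_rows", "arguments": {"deltas": [[0,0.001,0,0,0,0],[0,0.0025,0,0,0,0],[0,0.0025,0,0,0,0],[0,0.0025,0,0,0,0]]}}

```text
t: 10.35
tcp_pos: [0.4444, -0.3149, 0.0193]
tool_rot: [0.129, -0.695, 0.696, -0.129]
force: [-1.1, 0.8, 7.4]
finger_gap: 0.707
```

Call:
{"name": "play_rows", "arguments": {"deltas": [[0,0,0,0,0,0],[0,0,0,0,0,0],[0,0,0,0,0,0],[0,0,0,0,0,0],[0,0,0,0,0,0]], "gripper": 0.0854}}

```text
t: 10.85
tcp_pos: [0.4442, -0.3146, 0.0177]
tool_rot: [-0.129, 0.695, -0.695, 0.129]
force: [0.8, 0.1, 0.3]
finger_gap: 1.003
```

Call:
{"name": "play_rows", "arguments": {"deltas": [[0,-0.02,0,0,0,0],[0,-0.05,0,0,0,0],[0,-0.1,0,0,0,0],[0,-0.15,0,0,0,0],[0,-0.2,0,0,0,0],[0,-0.22,0,0,0,0],[0,-0.22,0,0,0,0]]}}

```text
t: 11.55
tcp_pos: [0.4458, -0.3162, 0.2418]
tool_rot: [0.127, -0.693, 0.698, -0.131]
force: [-0.4, 0.2, -0.5]
finger_gap: 1.002
```

Run:
```python
from h import *
s=sense();print(s['t'],s['tcp_pos'],s['q'].round(2),s['finger_gap'],R.from_quat(s['tool_rot']).as_matrix().round(3))
im=snapshot("wrist")[:,:,::-1];cv2.imwrite("pics/w8.png",im)
m=camera_model("wrist");np.save('w8.npy',m,allow_pickle=True)
```

```text
11.55 [ 0.44580746 -0.3162187   0.24182723] [-0.82  0.41  1.62 -0.    1.1   0.38] 1.0019841280199089 [[-0.933  0.006  0.359]
 [-0.359 -0.007 -0.933]
 [-0.003 -1.     0.008]]
```

View pics/w8.png

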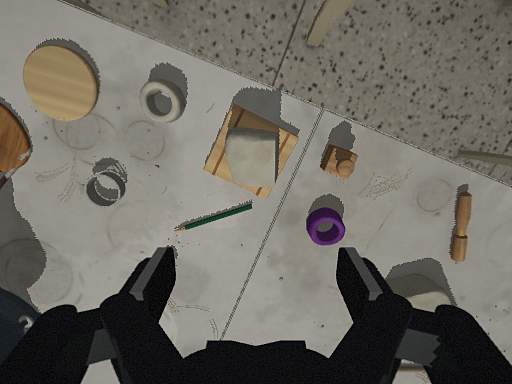

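Run:
```python
from h import *
m=np.load('w8.npy',allow_pickle=True).item();im=cv2.imread('pics/w8.png')
cv2.imwrite('pics/w8z.png',cv2.resize(im[70:210,125:315],None,fx=4,fy=4,interpolation=cv2.INTER_CUBIC))
```

```text
(no output)
```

View pics/w8z.png

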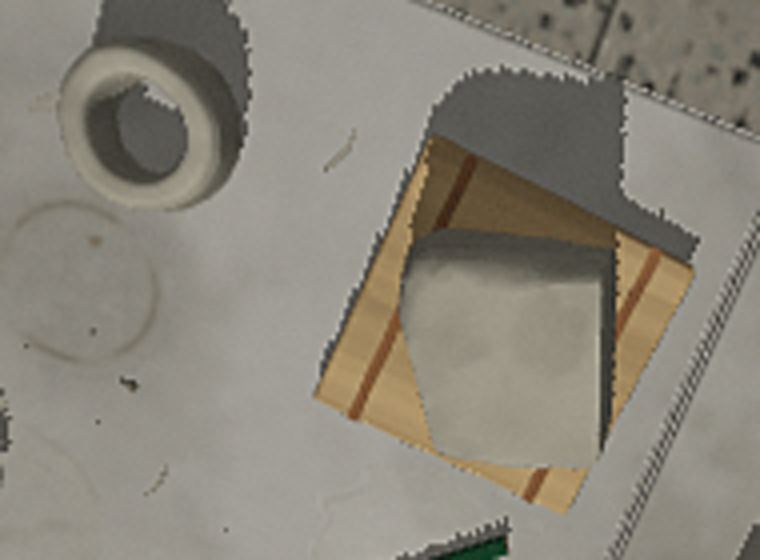

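Run:
```python
from h import *
m=np.load('w8.npy',allow_pickle=True).item()
z=lambda L:np.array(L)/4+[125,70]
b=onz(m,z([(432,135),(694,265),(566,512),(315,397)]),.012)[:,:2];print('board',b.mean(0),b.round(4).tolist())
ex=np.array([.933,.359]);ez=np.array([.359,-.933]);o=b.mean(0)
f=lambda L,h:(onz(m,z(L),h)[:,:2]-o)
W=f([(616,300),(614,380)],.013);print('right base lat',W@ez)
W=f([(401,310),(435,450)],.05);print('left lat',W@ez)
W=f([(440,230),(600,245)],.04);print('back fwd',W@ex)
W=f([(460,462),(590,466)],.045);print('front fwd',W@ex)
for h in(.022,.027):
    r=onz(m,z([(59,110),(221,130),(135,43),(165,211)]),h)[:,:2];print('ring top outer',r.mean(0),r.round(4).tolist())
i=onz(m,z([(85,125),(188,130)]),.028)[:,:2];print(i.mean(0))
```

```text
board [ 0.44901605 -0.30600415] [[0.4995, -0.2638], [0.4919, -0.356], [0.3983, -0.3489], [0.4064, -0.2553]]
right base lat [0.03710998 0.03712486]
left lat [-0.02886153 -0.0200362 ]
back fwd [0.03644015 0.03200273]
front fwd [-0.03377044 -0.03516875]
ring top outer [ 0.47210486 -0.18271024] [[0.4669, -0.1575], [0.4787, -0.2045], [0.4933, -0.1739], [0.4495, -0.195]]
ring top outer [ 0.47279133 -0.1841169 ] [[0.4677, -0.1592], [0.4793, -0.2056], [0.4937, -0.1755], [0.4505, -0.1962]]
[ 0.47116796 -0.18219989]
```

Block sits within about 4 mm of the board's middle. Ring centre is about (0.472,-0.184). Go over it and descend.

Call:
{"name": "play_rows", "arguments": {"deltas": [[-0.024,0.0,-0.038,0,0,0],[-0.048,0.0,-0.076,0,0,0],[-0.072,0.02,-0.113,0,0,0],[-0.072,0.06,-0.113,0,0,0],[-0.072,0.1,-0.113,0,0,0],[-0.072,0.14,-0.113,0,0,0],[-0.072,0.17,-0.113,0,0,0],[-0.072,0.18,-0.113,0,0,0],[-0.072,0.18,-0.113,0,0,0],[-0.072,0.18,-0.113,0,0,0]]}}

```text
t: 12.6
tcp_pos: [0.471, -0.1834, 0.058]
tool_rot: [-0.129, 0.695, -0.695, 0.129]
force: [1.0, -0.6, 0.7]
finger_gap: 0.997
```

```bash
cat > look.py <<'E'
from h import *
import sys
n=sys.argv[1]
s=sense();print(s['t'],s['tcp_pos'].round(4),s['q'].round(2),round(s['finger_gap'],3),s['force'].round(1));print(R.from_quat(s['tool_rot']).as_matrix().round(3))
im=snapshot("wrist")[:,:,::-1];cv2.imwrite(f"pics/{n}.png",im)
m=camera_model("wrist");np.save(n+'.npy',m,allow_pickle=True)
E
python3 look.py w9
```

```text
12.6 [ 0.471  -0.1834  0.058 ] [-0.59  0.66  1.87  0.    0.62  0.61] 0.997 [ 1.  -0.6  0.7]
[[-0.934  0.     0.359]
 [-0.359  0.    -0.934]
 [-0.    -1.    -0.   ]]
```

View pics/w9.png

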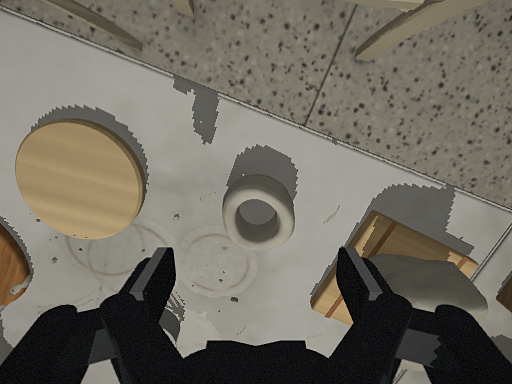

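Run:
```python
from h import *
m=np.load('w9.npy',allow_pickle=True).item()
for h in(.022,.026):
    W=onz(m,[(222,208),(295,213),(258,174),(260,250)],h)[:,:2];print(W.mean(0),W[:2].mean(0))
W=onz(m,[(236,210),(281,210)],.028)[:,:2];print(W.mean(0))
b=onz(m,[(15,165),(148,190),(85,120),(90,240)],.012)[:,:2];print('medbat',b[:2].mean(0))
```

```text
[ 0.47705882 -0.18295892] [ 0.47814379 -0.18238201]
[ 0.47865163 -0.1822896 ] [ 0.47971241 -0.18172555]
[ 0.48080784 -0.18119376]
medbat [ 0.45357853 -0.06122827]
```

Call:
{"name": "play_rows", "arguments": {"deltas": [[-0.003,0.02,0,0,0,0],[-0.003,0.035,0,0,0,0],[-0.003,0.047,0,0,0,0],[-0.003,0.054,0,0,0,0],[-0.003,0.054,0,0,0,0]]}}

```text
t: 13.15
tcp_pos: [0.4736, -0.1822, 0.0037]
tool_rot: [-0.129, 0.695, -0.695, 0.129]
force: [0.2, -0.4, 0.2]
finger_gap: 1.0
```

Call:
{"name": "play_rows", "arguments": {"deltas": [[0,0,0,0,0,0],[0,0,0,0,0,0],[0,0,0,0,0,0],[0,0,0,0,0,0],[0,0,0,0,0,0],[0,0,0,0,0,0],[0,0,0,0,0,0]], "gripper": 0.04, "force": 30}}

```text
t: 13.85
tcp_pos: [0.4741, -0.1825, 0.0048]
tool_rot: [0.129, -0.695, 0.696, -0.129]
force: [-0.6, 0.4, 5.2]
finger_gap: 0.578
```

Call:
{"name": "play_rows", "arguments": {"deltas": [[0,-0.01,0,0,0,0],[0,-0.03,0,0,0,0],[0,-0.06,0,0,0,0],[0,-0.09,0,0,0,0],[0,-0.1,0,0,0,0],[0,-0.1,0,0,0,0],[0,-0.1,0,0,0,0]]}}

```text
t: 14.55
tcp_pos: [0.4732, -0.1819, 0.1034]
tool_rot: [-0.129, 0.695, -0.695, 0.129]
force: [-0.2, -0.4, -0.5]
finger_gap: 0.577
```

```bash
python3 look.py w10
```

```text
14.55 [ 0.4732 -0.1819  0.1034] [-0.59  0.57  1.84 -0.    0.73  0.62] 0.577 [-0.2 -0.4 -0.5]
[[-0.933 -0.001  0.359]
 [-0.359  0.    -0.933]
 [ 0.    -1.    -0.001]]
```

View pics/w10.png

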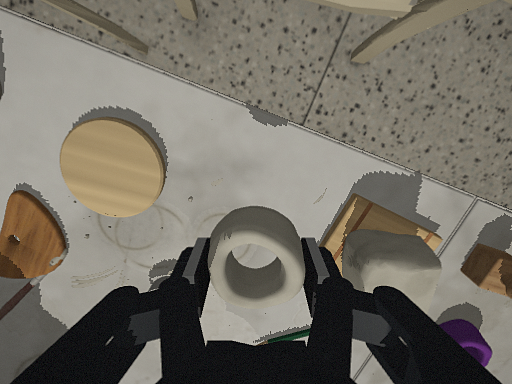

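```bash
cat > fit.py <<'E'
from h import *
def batfit(n,rad,near,zc=.012):
    im=cv2.imread(f"pics/{n}.png");m=np.load(n+'.npy',allow_pickle=True).item()
    h=cv2.cvtColor(im,cv2.COLOR_BGR2HSV)
    k=((h[...,0]>8)&(h[...,0]<26)&(h[...,1]>75)).astype(np.uint8)
    best=None
    for c in cv2.findContours(k,0,cv2.CHAIN_APPROX_NONE)[0]:
        if cv2.contourArea(c)<250: continue
        c=c.reshape(-1,2);c=c[(c[:,0]>2)&(c[:,0]<509)&(c[:,1]>2)&(c[:,1]<381)]
        if len(c)<20: continue
        P=onz(m,c,zc)[:,:2]
        if np.hypot(*(P.mean(0)-near))>.06: continue
        from scipy.optimize import least_squares
        r=least_squares(lambda s:np.hypot(*(P-s).T)-rad,P.mean(0),loss='soft_l1',f_scale=.001)
        print('bat',n,r.x.round(4),len(c),np.median(abs(r.fun)).round(4))
E
python3 - <<'E'
from fit import *
batfit('w10',.043,[.447,-.058])
batfit('w9',.043,[.447,-.058])
batfit('w8',.043,[.447,-.058]);batfit('w1',.043,[.447,-.058]);batfit('w2',.043,[.447,-.058]);
m=np.load('w10.npy',allow_pickle=True).item()
ex=np.array([.933,.359]);ez=np.array([.359,-.933])
for h in(.1236,.128):
    W=onz(m,[(209,255),(304,255),(255,206),(257,302)],h)[:,:2]-[.4732,-.1819];print((W@ex).round(4),(W@ez).round(4))
E
```

```text
bat w10 [ 0.449  -0.0602] 291 0.0006
bat w9 [ 0.4498 -0.0606] 351 0.001
bat w8 [ 0.4467 -0.0602] 212 0.0008
bat w1 [ 0.448  -0.0605] 167 0.0005
bat w2 [ 0.4477 -0.0549] 160 0.0009
[ 0.0073  0.0073  0.0332 -0.021 ] [-0.024   0.0226 -0.0014 -0.0005]
[ 0.01    0.01    0.035  -0.0172] [-0.0232  0.0217 -0.0014 -0.0005]
```

Call:
{"name": "play_rows", "arguments": {"deltas": [[-0.003,0,-0.025,0,0,0],[-0.008,0,-0.065,0,0,0],[-0.012,0,-0.1,0,0,0],[-0.0142,0.01,-0.123,0,0,0],[-0.0142,0.03,-0.123,0,0,0],[-0.0142,0.055,-0.123,0,0,0],[-0.0142,0.07,-0.123,0,0,0],[-0.0142,0.075,-0.123,0,0,0],[-0.0142,0.075,-0.123,0,0,0],[-0.0142,0.075,-0.123,0,0,0]]}}

```text
t: 15.6
tcp_pos: [0.4427, -0.0623, 0.0287]
tool_rot: [-0.129, 0.695, -0.695, 0.129]
force: [0.4, 0.2, 0.2]
finger_gap: 0.577
```

```bash
python3 look.py w11
```

```text
15.6 [ 0.4427 -0.0623  0.0287] [-0.39  0.69  2.02 -0.    0.43  0.81] 0.577 [0.4 0.2 0.2]
[[-0.934 -0.001  0.359]
 [-0.359  0.    -0.934]
 [ 0.    -1.    -0.   ]]
```

View pics/w11.png

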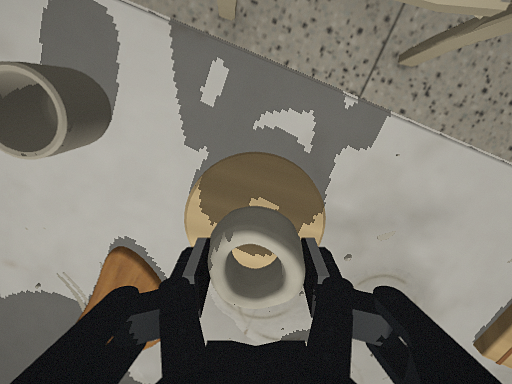

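Call:
{"name": "play_rows", "arguments": {"deltas": [[0,0.006,0,0,0,0],[0,0.01,0,0,0,0],[0,0.012,0,0,0,0],[0,0.012,0,0,0,0],[0,0.012,0,0,0,0]]}}

```text
t: 16.15
tcp_pos: [0.4428, -0.0623, 0.0169]
tool_rot: [0.129, -0.695, 0.695, -0.129]
force: [0.6, -0.4, 0.5]
finger_gap: 0.577
```

Call:
{"name": "play_rows", "arguments": {"deltas": [[0,0,0,0,0,0],[0,0,0,0,0,0],[0,0,0,0,0,0],[0,0,0,0,0,0],[0,0,0,0,0,0],[0,0,0,0,0,0]], "gripper": 0.0854}}

```text
t: 16.75
tcp_pos: [0.4428, -0.0623, 0.0168]
tool_rot: [-0.129, 0.695, -0.695, 0.129]
force: [-0.2, 0.4, 0.2]
finger_gap: 0.999
```

Call:
{"name": "play_rows", "arguments": {"deltas": [[0,-0.02,0,0,0,0],[0,-0.05,0,0,0,0],[0,-0.1,0,0,0,0],[0,-0.15,0,0,0,0],[0,-0.17,0,0,0,0],[0,-0.17,0,0,0,0],[0,-0.17,0,0,0,0]]}}

```text
t: 17.45
tcp_pos: [0.4425, -0.0621, 0.1869]
tool_rot: [0.129, -0.695, 0.695, -0.129]
force: [-0.4, -0.7, -0.3]
finger_gap: 0.997
```

```bash
python3 look.py w12
```

```text
17.45 [ 0.4425 -0.0621  0.1869] [-0.39  0.36  1.91  0.    0.87  0.81] 0.997 [-0.4 -0.7 -0.3]
[[-0.933  0.     0.359]
 [-0.359 -0.    -0.933]
 [-0.    -1.     0.   ]]
```

View pics/w12.png

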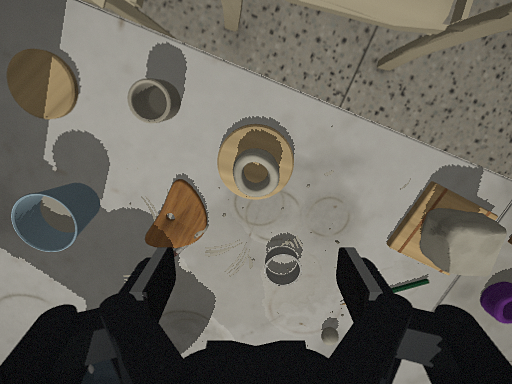

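Run:
```python
from fit import *
batfit('w12',.044,[.447,-.058])
im=cv2.imread('pics/w12.png');cv2.imwrite('pics/w12z.png',cv2.resize(im[110:215,205:310],None,fx=5,fy=5,interpolation=cv2.INTER_CUBIC))
cv2.imwrite('pics/w12c.png',cv2.resize(im[30:140,0:200],None,fx=4,fy=4,interpolation=cv2.INTER_CUBIC))
```

```text
bat w12 [ 0.4473 -0.058 ] 211 0.0011
```

View pics/w12z.png

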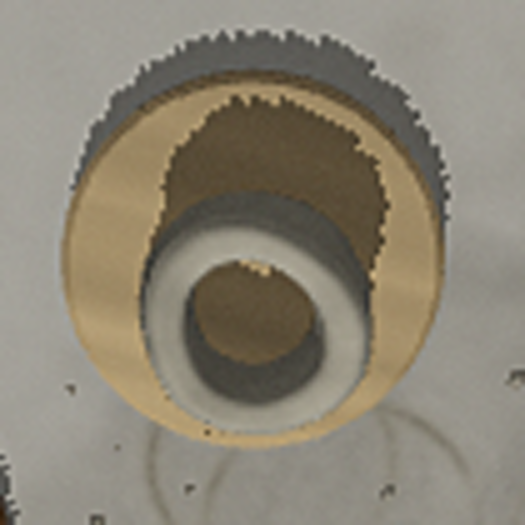

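View pics/w12c.png

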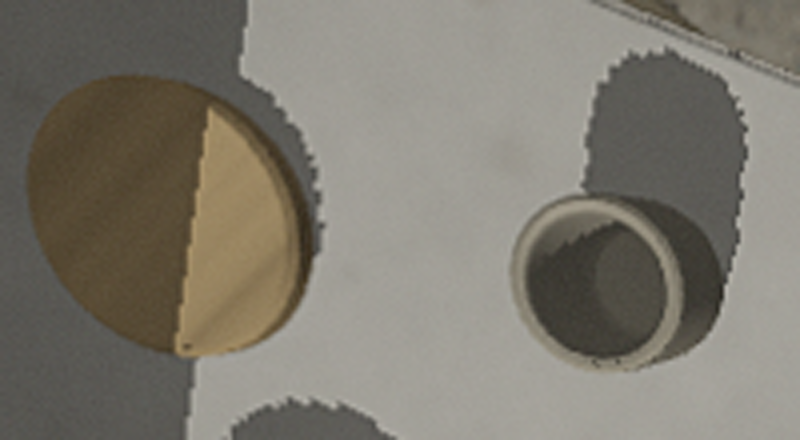

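Run:
```python
from h import *
m=np.load('w12.npy',allow_pickle=True).item()
ex=np.array([.933,.359]);ez=np.array([.359,-.933]);o=np.array([.4475,-.059])
z=lambda L:np.array(L)/5+[205,110]
for h in(.034,.038):
    W=onz(m,z([(145,305),(368,318),(255,218),(258,433)]),h)[:,:2]-o;print(W.mean(0),(W@ex).round(4),(W@ez).round(4))
# hole bottom (lit circle on bat ~ z .012), left/right lower
W=onz(m,z([(195,310),(315,318),(255,365)]),.012)[:,:2]-o;print('hole',(W@ex).round(4),(W@ez).round(4))
z=lambda L:np.array(L)/4+[0,30]
W=onz(m,z([(512,270),(685,290),(590,196),(610,371)]),.045)[:,:2];print('cup',W.mean(0),W.round(4).tolist())
from fit import batfit
for n in('w12','w5','w2'):batfit(n,.035,[.445,.183])
```

```text
[-0.00595265 -0.00267952] [-0.0032 -0.0061  0.0156 -0.0323] [-0.0235  0.0242  0.      0.0007]
[-0.00489544 -0.00226855] [-0.0021 -0.005   0.0164 -0.0309] [-0.0231  0.0239  0.      0.0007]
hole [-0.0104 -0.0123 -0.0236] [-0.0138  0.0138  0.    ]
cup [0.47566226 0.05976048] [[0.4711, 0.0798], [0.4813, 0.0403], [0.4937, 0.0665], [0.4566, 0.0523]]
bat w12 [0.446  0.1797] 198 0.0007
bat w5 [0.4459 0.1872] 164 0.0009
bat w2 [0.4461 0.1835] 130 0.001
```

Ring sits about 8 mm short of the bat's middle toward the robot. There is plenty of time, so I regrip and shift it forward.

Call:
{"name": "play_rows", "arguments": {"deltas": [[0,0.05,0,0,0,0],[0,0.1,0,0,0,0],[0,0.14,0,0,0,0],[0,0.16,0,0,0,0],[0,0.169,0,0,0,0],[0,0.169,0,0,0,0]]}}

```text
t: 18.1
tcp_pos: [0.4412, -0.0617, 0.0159]
tool_rot: [-0.13, 0.696, -0.694, 0.127]
force: [0.8, -1.2, 1.7]
finger_gap: 1.0
```

Call:
{"name": "play_rows", "arguments": {"deltas": [[0,0,0,0,0,0],[0,0,0,0,0,0],[0,0,0,0,0,0],[0,0,0,0,0,0],[0,0,0,0,0,0],[0,0,0,0,0,0],[0,0,0,0,0,0]], "gripper": 0.04}}

```text
t: 18.8
tcp_pos: [0.4435, -0.0626, 0.0192]
tool_rot: [0.128, -0.695, 0.696, -0.13]
force: [0.1, 0.6, 7.0]
finger_gap: 0.573
```

Call:
{"name": "play_rows", "arguments": {"deltas": [[0,-0.006,0,0,0,0],[-0.003,-0.008,0,0,0,0],[-0.008,-0.008,0,0,0,0],[-0.008,-0.006,0,0,0,0],[-0.008,-0.002,0,0,0,0],[-0.008,0,0,0,0,0],[-0.008,0,0,0,0,0]]}}

```text
t: 19.5
tcp_pos: [0.4505, -0.0594, 0.0191]
tool_rot: [0.128, -0.695, 0.696, -0.129]
force: [-0.3, 2.2, 19.2]
finger_gap: 0.574
```

Call:
{"name": "play_rows", "arguments": {"deltas": [[0,0,0,0,0,0],[0,0,0,0,0,0],[0,0,0,0,0,0],[0,0,0,0,0,0],[0,0,0,0,0,0],[0,0,0,0,0,0]], "gripper": 0.0854}}

```text
t: 20.1
tcp_pos: [0.4501, -0.0594, 0.0176]
tool_rot: [-0.129, 0.695, -0.695, 0.129]
force: [0.0, 0.1, 0.7]
finger_gap: 1.004
```

Call:
{"name": "play_rows", "arguments": {"deltas": [[0,-0.02,0,0,0,0],[0,-0.05,0,0,0,0],[0,-0.1,0,0,0,0],[0,-0.15,0,0,0,0],[0,-0.17,0,0,0,0],[0,-0.17,0,0,0,0],[0,-0.17,0,0,0,0]]}}

```text
t: 20.8
tcp_pos: [0.4499, -0.0593, 0.1878]
tool_rot: [0.129, -0.695, 0.695, -0.129]
force: [-0.5, 0.5, -0.9]
finger_gap: 0.996
```

```bash
python3 look.py w13
python3 - <<'E'
from fit import *
im=cv2.imread('pics/w13.png');cv2.imwrite('pics/w13z.png',cv2.resize(im[110:215,205:310],None,fx=5,fy=5,interpolation=cv2.INTER_CUBIC))
E
```

```text
20.8 [ 0.4499 -0.0593  0.1878] [-0.38  0.37  1.9   0.    0.88  0.83] 0.996 [-0.5  0.5 -0.9]
[[-0.933  0.     0.359]
 [-0.359 -0.    -0.933]
 [-0.    -1.     0.   ]]
```

View pics/w13z.png

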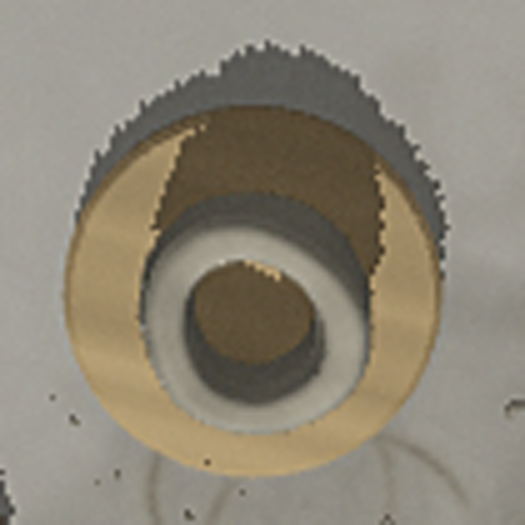

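Ring is now centred within about 4 mm. Now the cup.

Call:
{"name": "play_rows", "arguments": {"deltas": [[-0.022,0,-0.034,0,0,0],[-0.045,0,-0.068,0,0,0],[-0.067,0.01,-0.1015,0,0,0],[-0.067,0.04,-0.1015,0,0,0],[-0.067,0.08,-0.1015,0,0,0],[-0.067,0.12,-0.1015,0,0,0],[-0.067,0.15,-0.1015,0,0,0],[-0.067,0.17,-0.1015,0,0,0],[-0.067,0.18,-0.1015,0,0,0],[-0.067,0.18,-0.1015,0,0,0],[-0.067,0.18,-0.1015,0,0,0]]}}

```text
t: 21.95
tcp_pos: [0.4761, 0.0594, 0.0076]
tool_rot: [-0.129, 0.695, -0.695, 0.129]
force: [0.4, -1.0, 0.3]
finger_gap: 0.998
```

```bash
python3 look.py w14
```

```text
21.95 [0.4761 0.0594 0.0076] [-0.11  0.74  1.94  0.    0.45  1.09] 0.998 [ 0.4 -1.   0.3]
[[-0.934 -0.001  0.359]
 [-0.359  0.    -0.934]
 [ 0.001 -1.    -0.   ]]
```

View pics/w14.png

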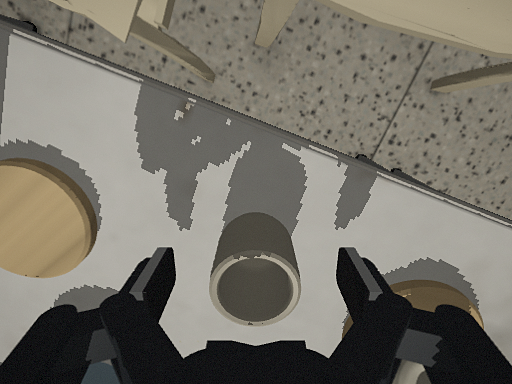

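Cup is between the fingers (rim centre (255,287)). Close and lift.

Call:
{"name": "play_rows", "arguments": {"deltas": [[0,0,0,0,0,0],[0,0,0,0,0,0],[0,0,0,0,0,0],[0,0,0,0,0,0],[0,0,0,0,0,0],[0,0,0,0,0,0],[0,0,0,0,0,0],[0,0,0,0,0,0]], "gripper": 0.03, "force": 25}}

```text
t: 22.8
tcp_pos: [0.4769, 0.0593, 0.0087]
tool_rot: [0.128, -0.695, 0.695, -0.13]
force: [-0.8, -0.2, 6.0]
finger_gap: 0.499
```

Call:
{"name": "play_rows", "arguments": {"deltas": [[0,-0.01,0,0,0,0],[0,-0.03,0,0,0,0],[0,-0.06,0,0,0,0],[0,-0.09,0,0,0,0],[0,-0.1,0,0,0,0],[0,-0.1,0,0,0,0],[0,-0.1,0,0,0,0]]}}

```text
t: 23.5
tcp_pos: [0.4759, 0.0594, 0.1075]
tool_rot: [-0.129, 0.695, -0.695, 0.129]
force: [-0.4, 0.1, -0.5]
finger_gap: 0.503
```

```bash
python3 look.py w15;python3 - <<'E'
from fit import *
batfit('w15',.035,[.445,.183]);batfit('w14',.035,[.445,.183]);batfit('w13',.035,[.445,.183])
E
```

```text
23.5 [0.4759 0.0594 0.1075] [-0.11  0.54  1.9   0.    0.7   1.09] 0.503 [-0.4  0.1 -0.5]
[[-0.934 -0.001  0.359]
 [-0.359  0.    -0.934]
 [ 0.001 -1.    -0.   ]]
bat w15 [0.4473 0.1809] 225 0.0005
bat w14 [0.4496 0.1796] 230 0.0007
bat w13 [0.4461 0.1798] 196 0.0006
```

View pics/w15.png

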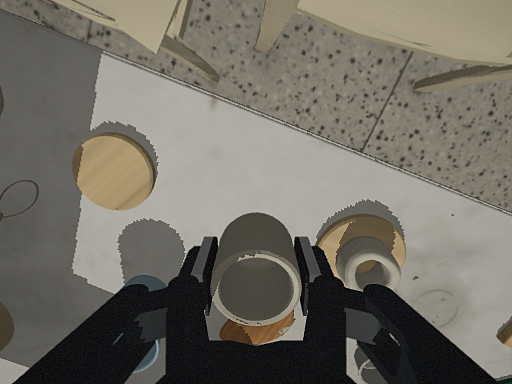

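Call:
{"name": "play_rows", "arguments": {"deltas": [[-0.003,0,-0.025,0,0,0],[-0.009,0,-0.065,0,0,0],[-0.013,0,-0.1,0,0,0],[-0.0165,0.01,-0.125,0,0,0],[-0.0165,0.03,-0.125,0,0,0],[-0.0165,0.055,-0.125,0,0,0],[-0.0165,0.07,-0.125,0,0,0],[-0.0165,0.075,-0.125,0,0,0],[-0.0165,0.075,-0.125,0,0,0],[-0.0165,0.075,-0.125,0,0,0]]}}

```text
t: 24.55
tcp_pos: [0.4469, 0.1818, 0.0327]
tool_rot: [-0.129, 0.695, -0.695, 0.129]
force: [0.3, -0.1, -1.2]
finger_gap: 0.498
```

```bash
python3 look.py w16;python3 - <<'E'
from fit import *
batfit('w16',.035,[.445,.183])
E
```

```text
24.55 [0.4469 0.1818 0.0327] [0.15 0.69 1.93 0.   0.52 1.36] 0.498 [ 0.3 -0.1 -1.2]
[[-0.934 -0.001  0.358]
 [-0.358 -0.    -0.934]
 [ 0.001 -1.    -0.   ]]
bat w16 [0.4469 0.1832] 315 0.0012
```

View pics/w16.png

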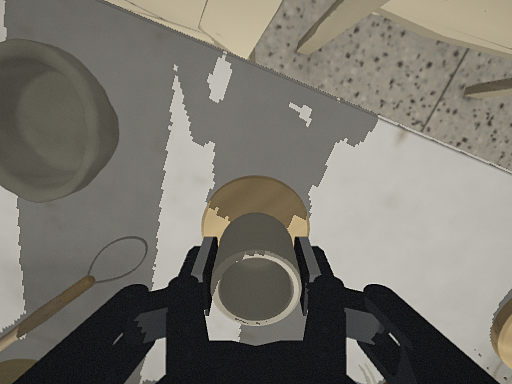

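Cup is centred over the small bat. Lower, release and rise.

Call:
{"name": "play_rows", "arguments": {"deltas": [[0,0.006,0,0,0,0],[0,0.01,0,0,0,0],[0,0.012,0,0,0,0],[0,0.012,0,0,0,0],[0,0.012,0,0,0,0]]}}

```text
t: 25.1
tcp_pos: [0.447, 0.1819, 0.0208]
tool_rot: [0.129, -0.695, 0.695, -0.129]
force: [0.6, -0.8, -0.3]
finger_gap: 0.499
```

Call:
{"name": "play_rows", "arguments": {"deltas": [[0,0,0,0,0,0],[0,0,0,0,0,0],[0,0,0,0,0,0],[0,0,0,0,0,0],[0,0,0,0,0,0],[0,0,0,0,0,0]], "gripper": 0.0854}}

```text
t: 25.7
tcp_pos: [0.447, 0.182, 0.0208]
tool_rot: [-0.129, 0.695, -0.695, 0.129]
force: [0.2, 0.1, 0.1]
finger_gap: 0.997
```

Call:
{"name": "play_rows", "arguments": {"deltas": [[0,-0.02,0,0,0,0],[0,-0.05,0,0,0,0],[0,-0.1,0,0,0,0],[0,-0.15,0,0,0,0],[0,-0.19,0,0,0,0],[0,-0.2,0,0,0,0],[0,-0.2,0,0,0,0]]}}

```text
t: 26.4
tcp_pos: [0.4479, 0.1821, 0.2225]
tool_rot: [0.127, -0.695, 0.695, -0.131]
force: [-0.9, -0.4, -0.2]
finger_gap: 1.001
```

```bash
python3 look.py w17;python3 - <<'E'
from fit import *
batfit('w17',.035,[.445,.183]);batfit('w17',.0525,[.438,.425])
E
```

```text
26.4 [0.4479 0.1821 0.2225] [ 0.15  0.35  1.79 -0.    1.    1.36] 1.001 [-0.9 -0.4 -0.2]
[[-0.933  0.004  0.359]
 [-0.359  0.001 -0.933]
 [-0.004 -1.     0.001]]
bat w17 [0.4438 0.1825] 216 0.0017
bat w17 [0.4371 0.4212] 263 0.0005
```

View pics/w17.png

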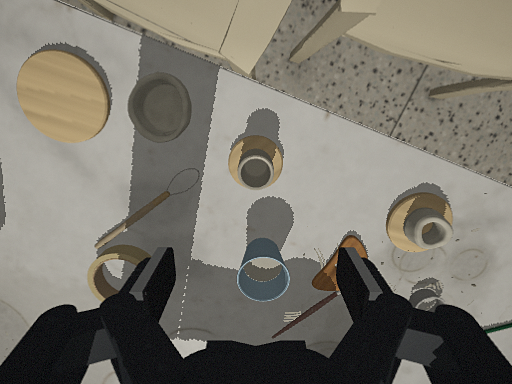

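Call:
{"name": "play_rows", "arguments": {"deltas": [[-0.016,0,-0.038,0,0.12,0],[-0.032,0,-0.076,0,0.24,0],[-0.047,0.01,-0.1146,0,0.366,0],[-0.047,0.02,-0.1146,0,0.366,0],[-0.047,0.02,-0.1146,0,0.366,0],[-0.047,0.02,-0.1146,0,0.366,0]]}}

```text
t: 27.05
tcp_pos: [0.4484, 0.3045, 0.1988]
tool_rot: [0.002, -0.706, 0.708, 0.001]
force: [-0.4, -0.7, 0.5]
finger_gap: 1.002
```

```bash
python3 look.py w18;python3 - <<'E'
from fit import *
batfit('w18',.0525,[.438,.425])
m=np.load('w17.npy',allow_pickle=True).item()
W=onz(m,[(238,171),(275,171),(256,153),(256,189)],.057)[:,:2];print('cup',W.mean(0))
m=np.load('w18.npy',allow_pickle=True).item()
u,v=proj(m,[.472,.306,.03])[0].astype(int);u0,v0=u-60,max(v-60,0);print(u0,v0)
im=cv2.imread('pics/w18.png');cv2.imwrite('pics/w18z.png',cv2.resize(im[v0:v0+120,u0:u0+120],None,fx=5,fy=5,interpolation=cv2.INTER_CUBIC))
E
```

```text
27.05 [0.4484 0.3045 0.1988] [ 0.39  0.46  1.67 -0.    1.01  1.96] 1.002 [-0.4 -0.7  0.5]
[[-1.    -0.005  0.001]
 [-0.001 -0.002 -1.   ]
 [ 0.005 -1.     0.002]]
bat w18 [0.4396 0.4242] 244 0.0004
cup [0.44647852 0.18207852]
194 88
```

View pics/w18.png

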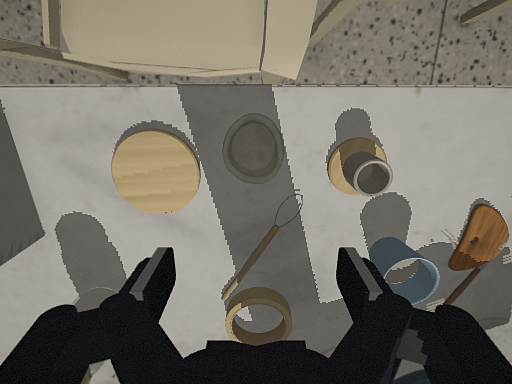

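View pics/w18z.png

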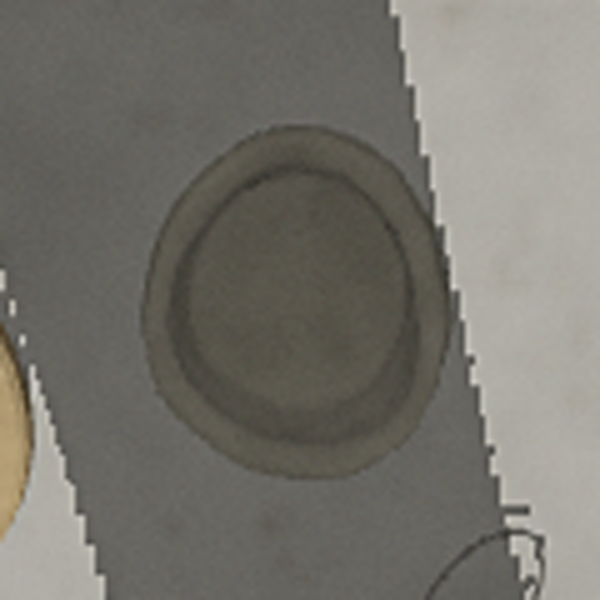

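Run:
```python
from fit import *
m=np.load('w18.npy',allow_pickle=True).item()
im=cv2.imread('pics/w18.png')[88:208,194:314]
h=cv2.cvtColor(cv2.GaussianBlur(im,(3,3),0),cv2.COLOR_BGR2HSV)
k=(h[...,1]>28).astype(np.uint8)
k=((cv2.cvtColor(cv2.GaussianBlur(im,(5,5),0),cv2.COLOR_BGR2LAB)[...,2].astype(int)-128)>4).astype(np.uint8)
cs=cv2.findContours(k,0,cv2.CHAIN_APPROX_NONE)[0]
c=max(cs,key=lambda c:cv2.contourArea(c)).reshape(-1,2);print(cv2.boundingRect(c))
hand=np.array([(143,310),(447,300),(300,126),(312,480),(185,200),(400,187),(180,405),(420,400)])/5
for name,p in(('mask',c+0.5),('hand',hand)):
    for hh in(.03,.04):
        W=onz(m,p+[194,88],hh)[:,:2]*1000
        e=cv2.fitEllipse(cv2.convexHull(W.astype(np.float32)) if name=='mask' else W.astype(np.float32));print(name,hh,e)
```

```text
(28, 25, 63, 71)
mask 0.03 ((470.274658203125, 306.3718566894531), (68.83924102783203, 78.2964859008789), 90.29481506347656)
mask 0.04 ((472.3053894042969, 306.3480224609375), (66.57292938232422, 75.747802734375), 90.65991973876953)
hand 0.03 ((470.3739318847656, 307.0535583496094), (65.48193359375, 77.63201141357422), 90.79566192626953)
hand 0.04 ((472.360595703125, 306.9898376464844), (63.38330841064453, 75.14401245117188), 90.7955322265625)
```

Pot centre about (0.4715,0.3065), short axis along world y, so the tool is already lined up. Descend to the grasp.

Call:
{"name": "play_rows", "arguments": {"deltas": [[-0.0225,0.02,-0.0015,0,0,0],[-0.0225,0.06,-0.0015,0,0,0],[-0.0225,0.1,-0.0015,0,0,0],[-0.0225,0.125,-0.0015,0,0,0],[-0.0225,0.13,-0.0015,0,0,0],[-0.0225,0.13,-0.0015,0,0,0],[-0.0225,0.13,-0.0015,0,0,0]]}}

```text
t: 27.8
tcp_pos: [0.4735, 0.3072, 0.0723]
tool_rot: [0.001, 0.707, -0.707, 0.001]
force: [-0.4, 0.6, 0.3]
finger_gap: 1.003
```

```bash
python3 look.py w19
```

```text
27.8 [0.4735 0.3072 0.0723] [ 0.38  0.68  1.71 -0.    0.75  1.95] 1.003 [-0.4  0.6  0.3]
[[-1.     0.003  0.   ]
 [-0.     0.001 -1.   ]
 [-0.003 -1.    -0.001]]
```

View pics/w19.png

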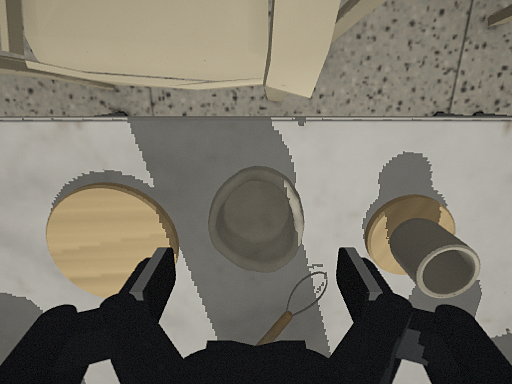

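Call:
{"name": "play_rows", "arguments": {"deltas": [[0.002,0.02,0,0,0,0],[0.002,0.04,0,0,0,0],[0.002,0.055,0,0,0,0],[0.002,0.064,0,0,0,0],[0.002,0.066,0,0,0,0],[0.002,0.066,0,0,0,0]]}}

```text
t: 28.45
tcp_pos: [0.4705, 0.3074, 0.005]
tool_rot: [-0.0, 0.707, -0.707, 0.0]
force: [-0.9, 0.0, 0.0]
finger_gap: 0.998
```

Call:
{"name": "play_rows", "arguments": {"deltas": [[0,0,0,0,0,0],[0,0,0,0,0,0],[0,0,0,0,0,0],[0,0,0,0,0,0],[0,0,0,0,0,0],[0,0,0,0,0,0]], "gripper": 0.05, "force": 35}}

```text
t: 29.05
tcp_pos: [0.4708, 0.3077, 0.0058]
tool_rot: [0.0, 0.707, -0.707, 0.001]
force: [-1.4, -0.6, 5.8]
finger_gap: 0.746
```

Call:
{"name": "play_rows", "arguments": {"deltas": [[0,-0.01,0,0,0,0],[0,-0.03,0,0,0,0],[0,-0.06,0,0,0,0],[0,-0.09,0,0,0,0],[0,-0.1,0,0,0,0],[0,-0.1,0,0,0,0],[0,-0.1,0,0,0,0]]}}

```text
t: 29.75
tcp_pos: [0.4695, 0.307, 0.104]
tool_rot: [0.001, -0.707, 0.707, 0.0]
force: [0.3, 0.6, -1.9]
finger_gap: 0.748
```

```bash
python3 look.py w20;python3 - <<'E'
from fit import *
batfit('w20',.0525,[.438,.425]);batfit('w19',.0525,[.438,.425])
im=snapshot("side")[:,:,::-1];cv2.imwrite("pics/s20.png",cv2.resize(im[150:310,220:420],None,fx=3.5,fy=3.5))
E
```

```text
29.75 [0.4695 0.307  0.104 ] [ 0.38  0.62  1.7  -0.    0.82  1.95] 0.748 [ 0.3  0.6 -1.9]
[[-1.    -0.002  0.001]
 [-0.001 -0.001 -1.   ]
 [ 0.002 -1.     0.001]]
bat w20 [0.4395 0.4229] 318 0.0006
bat w19 [0.4407 0.4239] 373 0.0012
```

View pics/w20.png

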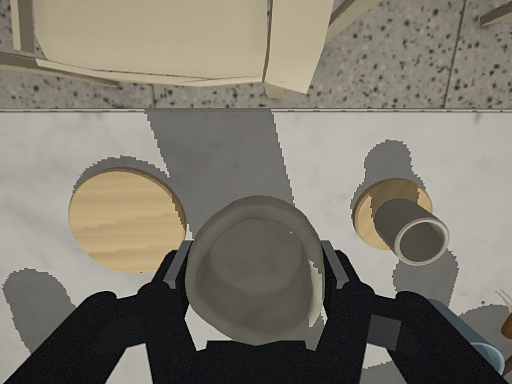

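View pics/s20.png

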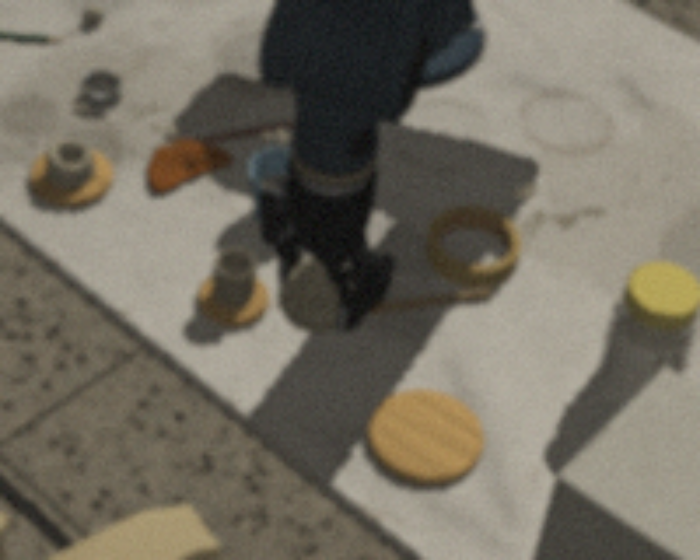

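Call:
{"name": "play_rows", "arguments": {"deltas": [[0.007,0,-0.025,0,0,0],[0.017,0,-0.06,0,0,0],[0.026,0,-0.095,0,0,0],[0.032,0.01,-0.117,0,0,0],[0.032,0.03,-0.117,0,0,0],[0.032,0.055,-0.117,0,0,0],[0.032,0.07,-0.117,0,0,0],[0.032,0.075,-0.117,0,0,0],[0.032,0.075,-0.117,0,0,0],[0.032,0.075,-0.117,0,0,0]]}}

```text
t: 30.85
tcp_pos: [0.4388, 0.4243, 0.0302]
tool_rot: [0.0, 0.707, -0.707, 0.0]
force: [0.6, 0.3, -1.1]
finger_gap: 0.744
```

```bash
python3 look.py w21
```

```text
30.85 [0.4388 0.4243 0.0302] [ 0.59  0.78  1.6  -0.    0.75  2.16] 0.744 [ 0.6  0.3 -1.1]
[[-1.     0.001  0.   ]
 [-0.     0.001 -1.   ]
 [-0.001 -1.    -0.001]]
```

View pics/w21.png

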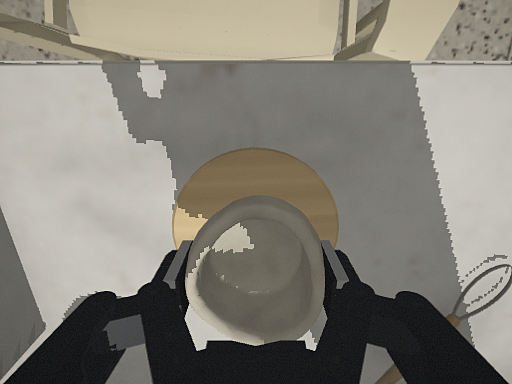

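Pot hangs about 12 mm above the bat, aligned. Lower, release and rise.

Call:
{"name": "play_rows", "arguments": {"deltas": [[0,0.006,0,0,0,0],[0,0.01,0,0,0,0],[0,0.012,0,0,0,0],[0,0.012,0,0,0,0],[0,0.012,0,0,0,0]]}}

```text
t: 31.4
tcp_pos: [0.4382, 0.4243, 0.0179]
tool_rot: [-0.0, 0.707, -0.707, 0.0]
force: [-1.0, 0.0, -0.8]
finger_gap: 0.748
```

Call:
{"name": "play_rows", "arguments": {"deltas": [[0,0,0,0,0,0],[0,0,0,0,0,0],[0,0,0,0,0,0],[0,0,0,0,0,0],[0,0,0,0,0,0],[0,0,0,0,0,0]], "gripper": 0.0854}}

```text
t: 32.0
tcp_pos: [0.4382, 0.4243, 0.0178]
tool_rot: [-0.0, 0.707, -0.707, 0.0]
force: [0.3, -0.6, 0.0]
finger_gap: 0.998
```

Call:
{"name": "play_rows", "arguments": {"deltas": [[0,-0.02,0,0,0,0],[0,-0.05,0,0,0,0],[0,-0.1,0,0,0,0],[0,-0.15,0,0,0,0],[0,-0.2,0,0,0,0],[0,-0.22,0,0,0,0],[0,-0.22,0,0,0,0]]}}

```text
t: 32.7
tcp_pos: [0.4401, 0.4257, 0.2424]
tool_rot: [0.002, 0.709, -0.705, 0.003]
force: [0.6, -0.2, 0.3]
finger_gap: 1.001
```

```bash
python3 look.py w22;python3 - <<'E'
from fit import *
batfit('w22',.0525,[.438,.425])
im=cv2.imread('pics/w22.png');m=np.load('w22.npy',allow_pickle=True).item()
u,v=proj(m,[.439,.424,.03])[0].astype(int);u0,v0=u-60,max(v-60,0);print(u0,v0)
cv2.imwrite('pics/w22z.png',cv2.resize(im[v0:v0+120,u0:u0+120],None,fx=5,fy=5,interpolation=cv2.INTER_CUBIC))
im=snapshot("side")[:,:,::-1];cv2.imwrite("pics/s22.png",cv2.resize(im[130:310,150:400],None,fx=3.2,fy=3.2))
E
```

```text
32.7 [0.4401 0.4257 0.2424] [0.59 0.49 1.46 0.   1.18 2.16] 1.001 [ 0.6 -0.2  0.3]
[[-1.     0.008  0.001]
 [-0.001  0.005 -1.   ]
 [-0.008 -1.    -0.005]]
bat w22 [0.4362 0.4235] 378 0.0014
196 101
```

View pics/w22z.png

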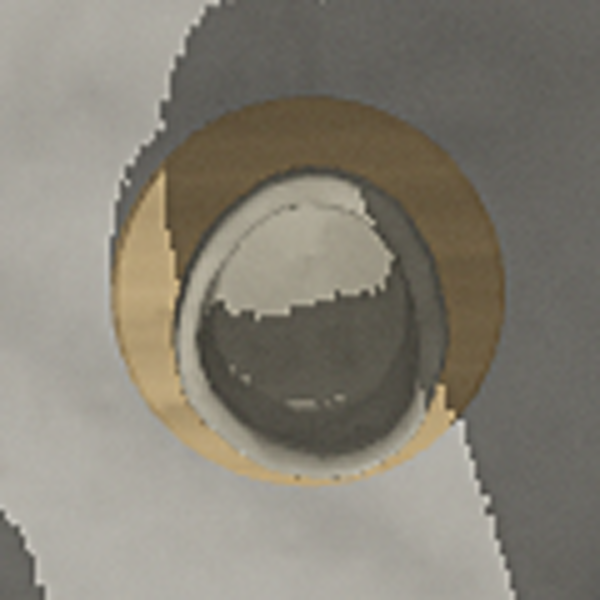

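View pics/s22.png

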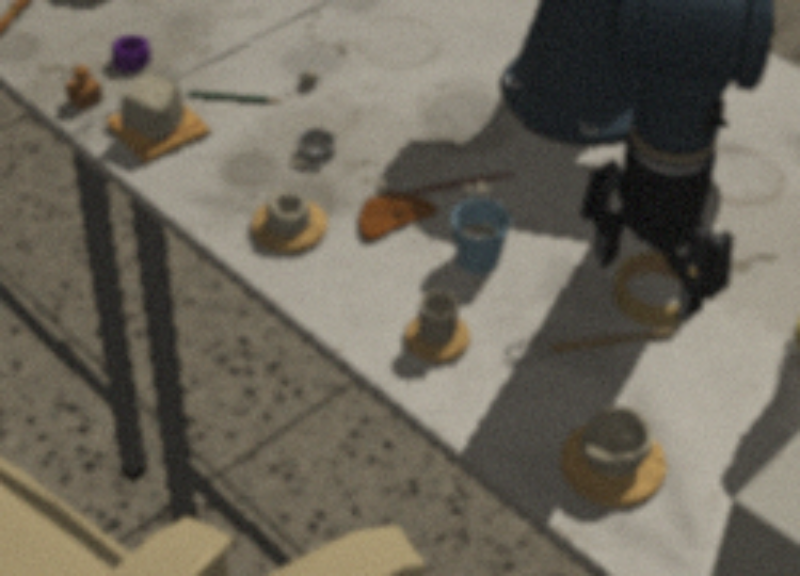

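Run:
```python
from fit import *
m=np.load('w22.npy',allow_pickle=True).item();z=lambda L:np.array(L)/5+[196,101]
b=onz(m,z([(113,290),(505,290),(308,97),(308,487)]),.012)[:,:2]
for h in(.045,.052):
    p=onz(m,z([(178,335),(448,320),(312,168),(318,480)]),h)[:,:2]
    print('pot-bat',[(p[:2].mean(0)-b[:2].mean(0)).round(4)[1],(p[2:].mean(0)-b[2:].mean(0)).round(4)[0]],np.ptp(p,axis=0))
m=np.load('w13.npy',allow_pickle=True).item();z=lambda L:np.array(L)/5+[205,110]
ex=np.array([.933,.359]);ez=np.array([.359,-.933])
b=onz(m,z([(66,285),(440,295),(255,105),(252,478)]),.012)[:,:2]
p=onz(m,z([(145,305),(368,318),(255,218),(258,433)]),.037)[:,:2]
print('ring-bat fwd',((p[2:].mean(0)-b[2:].mean(0))@ex).round(4),'lat',((p[:2].mean(0)-b[:2].mean(0))@ez).round(4))
```

```text
pot-bat [np.float64(-0.0008), np.float64(0.0005)] [0.07786605 0.06559579]
pot-bat [np.float64(-0.0007), np.float64(0.0022)] [0.07625088 0.06423514]
ring-bat fwd 0.0004 lat 0.0008
```

Call:
{"name": "play_rows", "arguments": {"deltas": [[0,0,0,0,0,0],[0,0,0,0,0,0],[0,0,0,0,0,0]]}}

```text
t: 33.1
tcp_pos: [0.4376, 0.4238, 0.2361]
tool_rot: [0.001, -0.706, 0.708, 0.001]
force: [0.6, 0.1, 0.4]
finger_gap: 1.0
```

```bash
python3 -c "
from station import *
print(sign_off())"
```

```text
the job is handed in; nothing more can be done
None
```

The job is handed in at about 33 s of the 109 s. The clay block is on the square board, and the ring, cup and pinch pot are on the medium, small and large bats. The stamp and the purple look-alike were left alone.

| Piece | Placed on | Last measured distance from the middle |
|---|---|---|
| Block | Square board | about 4 mm |
| Ring | Medium bat | about 1 mm |
| Cup | Small bat | about 1 mm |
| Pot | Large bat | about 2 mm |

- **Last look:** the final side picture showed all four upright, with the gripper open and well clear. I did not measure the tilt angles.
- **What went wrong on the way:** the ring first landed about 8 mm short of the middle, because my estimate of it in the gripper was about 8 mm off. I regripped it and moved it.
- **Disagreement between views:** bat positions differed by a few millimetres from one wrist view to another, up to about 8 mm for the small bat. For the block, ring and pot I compared piece and bat within one picture. For the cup I compared it with the averaged bat position; the bat fit in that same picture would put it about 3 mm off.

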